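Stow the fallen sample bottle and latch the rack's retaining bar

TASK

Stand the blue-capped bottle that lies on the bench upright on the bench top and let go of it, then take it again and set it upright, without dropping it, right down in the empty bay of the bottle rack (the one with the blue dot). Then close the rack's retaining bar, the one with the red knob: lift it clear over the striker, never forcing it past, and let it drop fully home into the catch. Leave the other bottles, the tub and the screwdriver where they are.

Things in the scene. Friction and masses are not known exactly. Their poses are not given: they have to be found in the camera images.
- bottle_center (a point): Centre of the loose bottle: square, white, blue round cap and bands, 110 to 230 g. 100 mm long: body 44 x 44 x 72, then neck, cap (36 across) the last 20. x axis: from base to cap (base 50 mm behind this point, cap top 50 ahead); y, z square to its flat sides. At the start it lies on a flat side (point 22 mm up, z axis up); upright on the bench x points up, point 50 mm up
- bay_mark_top (a point): Centre of the blue dot on the floor of the empty bay, 8 mm above the bench; axes as the rack's. Three bays in a row along x, 54 mm apart, each 50 mm square inside (3 mm play round a bottle set square to the rack); walls above the floor: 22 mm between bays, 30 mm outside. A bottle standing there has its centre 50 mm, cap top 100 mm above this point
- rack: Grey bottle rack fixed to the bench, 290 x 76 mm; origin under the middle bay's centre, at bench height. x axis along the row of bays, away from the robot; y to the left. The bar's pivot post stands at x = +130 mm, the catch post at x = -110 mm (robot's end)
- catch (a point): Middle of the catch's seat, 115 mm above the bench, on which the closed bar's underside rests. Steel, 14 mm long in the rack's x. Striker plate on the +y side, 6 mm thick, rounded top 16.5 mm above the seat; back stop on the -y side, 6 mm thick, top 34 mm above the seat; 22 mm between them for the 16 mm wide bar
- pivot (a point): Where the bar's swing axis (vertical) and lift axis (level, across the bar) cross, on the pivot post, 120 mm above the bench, on the rack's centre line
- knob (a point): Centre of the red ball knob, 24 mm across, on a 9 mm stem standing on the bar: 285 mm from the pivot along the bar, 33 mm above the bar's middle line (153 mm above the bench when closed), 28 mm above the bar's top. Flat aluminium bar, 16 mm wide, 10 high, ends 17 mm beyond the knob; closed, it clears the bottle caps by 7 mm. Lifting it at the knob takes about 2 N
- bar_swing (a joint): Swing of the bar about the vertical post, rad: 0 = over the bottles, in line with the catch; grows as it swings out to the rack's +y (left). Light friction, it stays where it is left
- bar_lift (a joint): Lift of the bar, rad: 0 = resting level on the catch's seat; grows as the free end is lifted. Falls by its own weight, when swung out to a stop at -0.02. It clears the striker only above 0.075, the back stop only above 0.15, so between these it can be swung over the striker up to the back stop
- bottle_red_mid (a point): Centre (half-way up) of the bottle with the red cap, same kind, standing in a bay of the rack; leave it
- bottle_yellow_mid (a point): Centre (half-way up) of the bottle with the yellow cap, same kind, standing in a bay of the rack; leave it
- tub_mid (a point): Centre of a round green lidded tub, 74 mm across, 45 mm high, on the bench; leave it
- screwdriver: A screwdriver, 150 mm long, lying on the bench; origin under its middle, along x, handle to -x; leave it

How it is judged (in metres and radians):
On the way, in this order (a step that is already met when the one before it is completed fails the run):
1. the blue-capped bottle stands upright on the bench top, let go and at rest (angle between bottle_center's own x axis and vertical below 0.1 rad and height (world z) of bottle_center between 0.046 and 0.054 m and contact force between the fingers and bottle_blue below 0.05 N and linear speed of bottle_blue below 0.03 m/s), for 0.2 s.
2. the blue-capped bottle stands upright, right down in the empty bay, let go, at rest (angle between bottle_center's own x axis and vertical below 0.08 rad and horizontal distance between bottle_center and bay_mark_top below 0.008 m and z of bottle_center in the frame of bay_mark_top between 0.046 and 0.053 m and contact force between the fingers and bottle_blue below 0.05 N and linear speed of bottle_blue below 0.03 m/s), for 0.2 s.
At the end, for the whole second after the job is handed in: The blue-capped bottle stands upright (0.08 rad) on the floor of the bay with the blue dot, within 8 mm of its centre; the bar lies on the catch's seat between striker and back stop (bar_lift below 0.02, bar_swing within 0.025 rad of 0); all let go and at rest (angle between bottle_center's own x axis and vertical below 0.08 rad and horizontal distance between bottle_center and bay_mark_top below 0.008 m and z of bottle_center in the frame of bay_mark_top between 0.046 and 0.053 m and value of joint bar_lift between -0.012 and 0.02 rad and value of joint bar_swing between -0.025 and 0.025 rad and velocity of joint bar_lift between -0.05 and 0.05 rad/s and linear speed of bottle_blue below 0.03 m/s); the robot touches nothing.
It fails at once if the blue-capped bottle is dropped (it falls free at over 0.6 m/s) (contact force between the fingers and bottle_blue below 0.05 N and linear speed of bottle_blue above 0.6 m/s).
It fails at once if another bottle is lifted or pushed out of place (over 15 mm) (distance of any of bottle_red_mid, bottle_yellow_mid from where it was at the start of the episode above 0.015 m).
It fails at once if the tub or the screwdriver is moved (over 30 mm) (distance of any of tub_mid, screwdriver from where it was at the start of the episode above 0.03 m).
It fails at once if the bar is forced sideways against the outside of the striker (over 25 N) instead of being lifted over it (contact force between bar_lift and rack above 25 N and value of joint bar_swing above 0.03 rad and value of joint bar_lift below 0.065 rad).
It also fails if it takes over 72 s, if anything falls off the work surface, if the arm or the gripper's body presses on something with over 40 N, if the wrist force passes 120 N, or if a joint passes its speed limit or range.

ROBOT

A 6-joint arm with a two-finger parallel gripper is mounted at the origin on the work surface. World frame = base frame: x ahead of the robot, y to its left, z up, the work surface at z = 0. Lengths are in mm, angles in rad, forces in N, time in s.
With the tool pointing down it reaches from about 325 to 900 mm from the base axis. Payload 6.1 kg.
Tool frame: the origin (TCP) lies at the very end of the fingers, on their centre line; the grasp point (between the pads) lies 19 mm behind it; z points along the fingers, y is the direction in which the jaws open and shut (so a half turn about z gives the same grasp; the last joint's range is limited). The gripper opens to 87 mm and grips with 3 to 60 N. Pads are 19 mm wide; open, the fingers measure 117 mm over their backs; the gripper's body (75 mm by 190 mm) begins 51 mm behind the grasp point.
Start: joints at [1.036, 0.22, 1.526, -0, 1.395, -0.126], TCP at [248.44, 573.492, 201.538] pointing down, gripper open.
Joint ranges: [-2.98, 2.98], [-0.91, 2.08], [0.09, 2.57], [-1.24, 4.39], [0.2, 2.65], [-2.68, 2.68]. Speed limits (rad/s): [2.57, 2.57, 3.01, 3.14, 3.14, 3.14].

INTERFACE

Orientations are given as a rotation vector (axis times angle).
In Python, from workcell import env gives the robot as it stands.
- The arm moves only by the tool arm_command, never from a script. Its argument "steps" is a list that holds one entry, the list of rows, each a list of 5 numbers: the opening, from 0 (shut) to 1 (fully open), then the shift along the world's x, y, z in cm, then the turn about the world's z in rad. In form: [[[jaw, tx, ty, tz, yaw], ...]]. A call has 1 to 5 rows; each row is the pose to reach, as a shift and turn from the pose commanded when the call began; what a row does not reach only later rows make up. A row lasts 1/8 s, in which the tool goes at most 62.5 mm and 10.7 degrees, less where a joint would pass 70% of its speed; a pose out of reach is approached as far as the arm can. A call with a gripper value outside its range is refused whole. The fingers move at their own pace and stop on an object; "grip_force" is the grip in N (left out, the last holds). Time passes only in rows, so rows that repeat a pose let the fingers close. It gives the time, the measured TCP pose, the force and the opening at its end, in the units of the state.
- env.read_state(): the state, without advancing time (a new reading comes with each control period).
- env.read_camera(name): name is "side" or "top"; returns the picture (480x640x3 uint8, red, green, blue); there is no depth.
- env.camera_info(name): a dict with "fov_y" (degrees; the focal length in pixels is half the picture's height over the tangent of half this angle, whatever the lens; pixels are square), "cx", "cy" (the principal point, pixels), "extrinsics" (4x4, takes a point from world to camera coordinates). Camera axes: x right, y up, looking along -z (the intrinsics and any distortion apply to the point x, -y, -z); pixel columns grow to the right and rows downward; lengths in mm; the calibration is good to about 2 mm. A picture is of the moment at which its call begins. camera_info takes no time and is no camera call.
- env.sign_off(): hands the job in, once; it reports no verdict.
Trained networks look in the newest picture that a camera, given by its name, has taken for a name from the list of things; names that differ only in an ending like _2 or _b are one class to them, and where a whole thing is asked for, a point or a joint stands for the part that bears it (a point fixed in the world has none). Each returns a list of dicts, best first, with "p" (0 to 1); they miss things now and then, are a little off and sometimes report something else, mostly with a low value. They report only what shows in the picture. A call takes as long as a camera call.
- env.cut_out(label, camera): "region" (480x640 bool, what is visible of it) and "rect" ([left, top, width, height] in pixels, round what is visible of it).
The state is a dict: "time_s": time; "qpos": joint angles; "joint_vel": joint speeds; "joint_torque": joint torques, N m; "tool_pos": TCP position; "tool_rot": TCP orientation; "force": force on the tool from outside, world axes, zero at the start; "torque": the same for the moment, N m; "gripper_width": finger opening in mm.
Only numpy, scipy, OpenCV 4.12 (cv2) and the standard library are available. Lean on these libraries where they do the work, as an engineer would, in place of code of your own. Each camera call takes 0.05 s, during which the arm holds its last target.

## Working session

There is one attempt and no reset: what is moved stays moved. The work goes in short steps, Python scripts to look and compute and a tool call to move; the robot and the scene stay as the last step left them, time stands still between calls to the robot, and variables do not carry over. Pictures are saved under pics/ and viewed, and the job is handed in when it is done.

Besides the shell and the picture viewer there is one more tool, called after ">>>" in YAML: its name, and indented under it one key for each argument. arm_command: Moves the arm, as the interface text tells. Its arguments: {"type":"object","properties":{"steps":{"type":"array","items":{"type":"array","items":{"type":"array","items":{"type":"number"}}}},"grip_force":{"type":"number"}},"required":["steps"]}

```bash
mkdir -p pics; ls
python3 - <<'E'
from workcell import env
import cv2
for n in ("side","top"):
    im=env.read_camera(n); cv2.imwrite(f"pics/{n}0.png",im[:,:,::-1])
    i=env.camera_info(n); print(n,i)
print(env.read_state())
E
```

```text
pics
side {'fov_y': 57.17188905495868, 'cx': 318.56950980887825, 'cy': 238.43091514331695, 'extrinsics': array([[ 7.76996799e-01, -6.29482373e-01,  5.28364602e-03,
        -4.79843722e+02],
       [ 4.14933264e-01,  5.18445592e-01,  7.47692821e-01,
        -3.19123543e+02],
       [-4.73398734e-01, -5.78762568e-01,  6.64023741e-01,
        -5.56006923e+02],
       [ 0.00000000e+00,  0.00000000e+00,  0.00000000e+00,
         1.00000000e+00]])}
top {'fov_y': 56.352344980786356, 'cx': 321.2224931852507, 'cy': 236.87667412247868, 'extrinsics': array([[ 1.27203917e-02, -9.99888481e-01, -7.82410493e-03,
        -6.29742493e+01],
       [ 9.98859495e-01,  1.23463944e-02,  4.61223988e-02,
        -5.83857962e+02],
       [-4.60206558e-02, -8.40187648e-03,  9.98905155e-01,
        -8.72236486e+02],
       [ 0.00000000e+00,  0.00000000e+00,  0.00000000e+00,
         1.00000000e+00]])}
{'time_s': 0.1, 'qpos': array([ 1.03591469e+00,  2.21168932e-01,  1.52749447e+00, -2.24695591e-05,
        1.39470150e+00, -1.26101494e-01]), 'joint_vel': array([-3.05482832e-04, -4.39130025e-03, -1.30938273e-03,  1.90328820e-04,
        2.05901594e-05,  7.80096506e-04]), 'joint_torque': array([ 6.12842086e-04, -4.95950639e+01, -3.88517153e+01,  7.00766151e-02,
        5.16964460e-02, -4.40290262e-05]), 'tool_pos': array([248.13599876, 572.98033355, 200.53444281]), 'tool_rot': array([-6.37530157e-01, -3.07565781e+00,  2.64399084e-03]), 'force': array([-0.37738651, -0.14620858, -0.3415802 ]), 'torque': array([0.04380463, 0.00916512, 0.00306998]), 'gripper_width': 87.2868385010423}
```

View pics/side0.png

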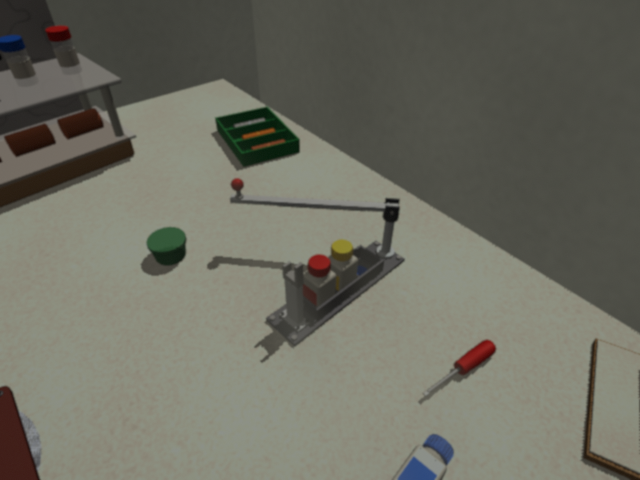

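View pics/top0.png

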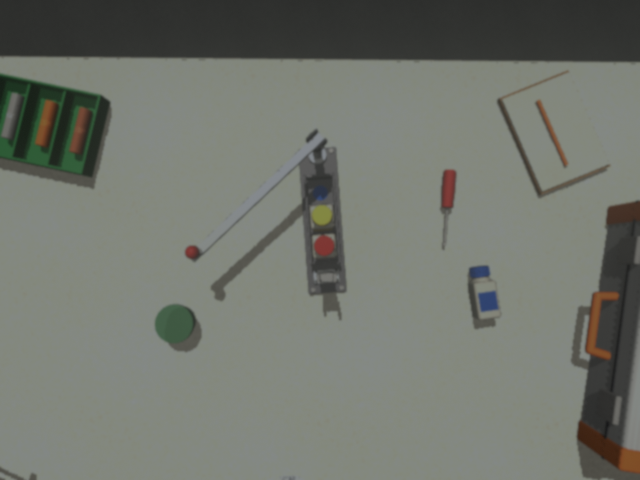

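```bash
cat > h.py <<'E'
from workcell import env
import numpy as np, cv2
def cam(n):
    i=env.camera_info(n); f=240/np.tan(np.radians(i['fov_y']/2)); E=np.array(i['extrinsics'])
    D=np.diag([1,-1,-1.]); R=D@E[:3,:3]; t=D@E[:3,3]
    K=np.array([[f,0,i['cx']],[0,f,i['cy']],[0,0,1]]); return K,R,t
def proj(n,P):
    K,R,t=cam(n); q=(K@(R@np.atleast_2d(P).T+t[:,None])).T; return q[:,:2]/q[:,2:]
def onz(n,uv,z):
    K,R,t=cam(n); C=-R.T@t; d=R.T@np.linalg.inv(K)@np.array([*uv,1.]); return C+d*(z-C[2])/d[2]
def tri(uvt,uvs):
    P=[]
    for n in("top","side"):
        K,R,t=cam(n); P.append(K@np.c_[R,t])
    X=cv2.triangulatePoints(P[0],P[1],np.array(uvt,float).reshape(2,1),np.array(uvs,float).reshape(2,1)); X=(X[:3]/X[3]).ravel()
    return X,[np.round(proj(n,X)[0]-u,1) for n,u in(("top",uvt),("side",uvs))]
E
cat > m.py <<'E'
from h import *
ims={n:env.read_camera(n) for n in("top","side")}
for n in ims: cv2.imwrite(f"pics/{n}_m.png",ims[n][:,:,::-1])
for l in("bottle_center","rack","knob","bottle_red_mid","bottle_yellow_mid","tub_mid","screwdriver"):
    for n in ims:
        for d in env.cut_out(l,n)[:2]:
            r=d["region"]; ys,xs=np.nonzero(r)
            print(l,n,round(d["p"],2),d["rect"],r.sum(),"cent",xs.mean().round(1),ys.mean().round(1), cv2.minAreaRect(np.c_[xs,ys].astype(np.float32)))
            np.save(f"{l}_{n}.npy",r) if d["p"]>.5 else 0
E
python3 m.py
python3 - <<'E'
import cv2
a=cv2.imread('pics/top_m.png'); 
cv2.imwrite('pics/c1.png',cv2.resize(a[255:335,450:530],None,fx=7,fy=7,interpolation=cv2.INTER_CUBIC))
cv2.imwrite('pics/c2.png',cv2.resize(a[120:310,270:380],None,fx=3,fy=3,interpolation=cv2.INTER_CUBIC))
b=cv2.imread('pics/side_m.png')
cv2.imwrite('pics/c3.png',cv2.resize(b[170:350,210:430],None,fx=3.3,fy=3.3,interpolation=cv2.INTER_CUBIC))
E
```

```text
bottle_center top 0.92 [470.9, 265.1, 26.7, 51.6] 1345 cent 483.0 293.4 ((483.08953857421875, 291.83233642578125), (53.67619323730469, 28.510725021362305), 81.25383758544922)
bottle_center side 0.96 [392.2, 434.3, 63.6, 45.2] 1755 cent 427.0 460.2 ((426.87322998046875, 464.8111572265625), (39.70811462402344, 63.878273010253906), 37.69424057006836)
bottle_center side 0.73 [228.7, 176.9, 170.3, 38.4] 1707 cent 302.9 201.4 ((313.53277587890625, 198.13934326171875), (167.49111938476562, 24.625720977783203), 5.19442892074585)
rack top 0.74 [183.1, 127.5, 161.0, 167.5] 5975 cent 300.9 211.7 ((296.1521301269531, 240.27947998046875), (139.32565307617188, 182.1064910888672), 47.40597152709961)
rack side 0.65 [229.0, 179.6, 174.4, 164.5] 6953 cent 327.3 265.1 ((311.3939208984375, 268.02874755859375), (180.16860961914062, 159.24630737304688), 6.944129943847656)
rack side 0.43 [329.2, 238.5, 28.7, 52.8] 1019 cent 342.7 262.7 ((343.4412841796875, 263.488525390625), (48.711185455322266, 27.460264205932617), 74.47589111328125)
knob top 0.76 [185.6, 135.4, 137.4, 125.3] 1685 cent 250.2 201.7 ((254.8
[... 1419 characters left out ...]
5813293457), 26.56505012512207)
tub_mid top 0.74 [309.9, 205.2, 24.7, 28.1] 582 cent 322.2 217.1 ((322.12298583984375, 217.3524932861328), (26.2553653717041, 23.539291381835938), 84.80557250976562)
tub_mid side 0.67 [145.4, 225.4, 39.9, 39.5] 1260 cent 167.5 245.2 ((168.00001525878906, 245.5000457763672), (39.35479736328125, 38.9075813293457), 63.43495178222656)
screwdriver top 0.91 [441.9, 168.0, 16.8, 71.6] 644 cent 447.7 196.0 ((446.4904479980469, 205.8411102294922), (13.818391799926758, 74.6402587890625), 6.009006023406982)
screwdriver side 0.58 [421.9, 338.4, 73.1, 59.6] 976 cent 467.9 361.8 ((458.9390563964844, 369.548828125), (18.584678649902344, 86.67644500732422), 51.34019470214844)
```

View pics/c1.png

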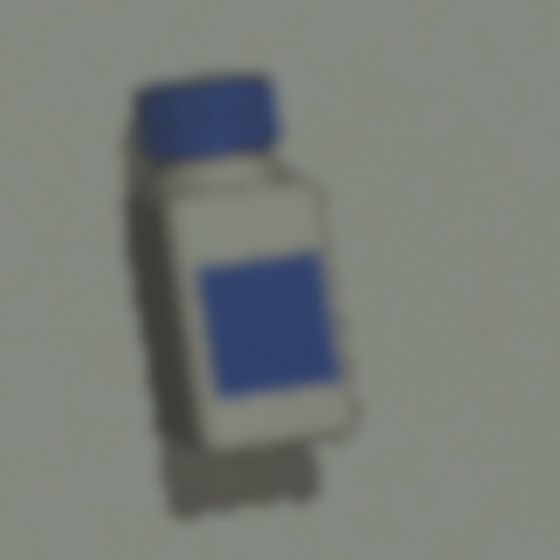

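View pics/c2.png

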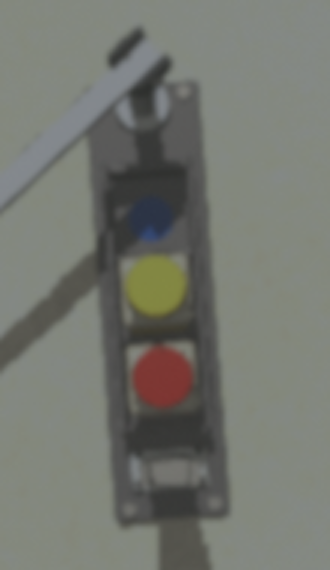

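View pics/c3.png

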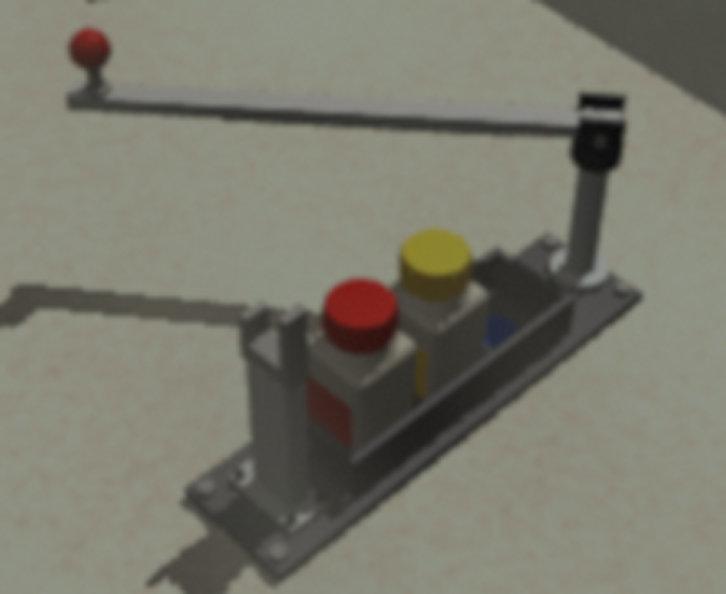

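Run:
```python
from h import *
np.set_printoptions(precision=1,suppress=True)
for c in [(165,190),(325,185),(357,437),(205,448)]: print("bot z44",onz("top",(450+c[0]/7,255+c[1]/7),44))
for c in [(137,90),(272,75),(278,145),(145,157)]: print("cap z22",onz("top",(450+c[0]/7,255+c[1]/7),22))
ims={n:cv2.imread(f"pics/{n}_m.png") for n in("top","side")}
def blob(n,lo,hi,box):
    x0,y0,x1,y1=box; h=cv2.cvtColor(ims[n][y0:y1,x0:x1],cv2.COLOR_BGR2HSV); m=cv2.inRange(h,lo,hi)
    k,l,s,c=cv2.connectedComponentsWithStats(m); i=1+np.argmax(s[1:,4]); return c[i]+[x0,y0],s[i]+[x0,y0,0,0,0]
red1,red2=(0,110,40),(8,255,255)
for nm,lo,hi,bt in [("red",(0,100,50),(8,255,255),(305,225,345,265)),("yel",(20,100,50),(35,255,255),(305,195,345,232)),("blue",(105,90,30),(125,255,255),(300,175,340,205)),("knob",(0,100,50),(10,255,255),(170,230,215,275)),("tub",(40,60,30),(85,255,255),(140,290,210,360))]:
    print(nm,*blob("top",lo,hi,bt))
print("knob side",*blob("side",(0,90,40),(10,255,255),(215,165,260,200)))
print("blue side",*blob("side",(105,90,30),(125,255,255),(345,255,375,285)))
kt=blob("top",(0,100,50),(10,255,255),(170,230,215,275))[0];ks=blob("side",(0,90,40),(10,255,255),(215,165,260,200))[0]
print("knob",tri(kt,ks))
bt=blob("top",(105,90,30),(125,255,255),(300,175,340,205))[0]
print("red",tri((324,245.7),(319.4,263.3)),onz("top",(324,245.7),108))
print("yel",tri((322,215.),(342.1,246.4)),onz("top",(322,215.),108))
print("blue",onz("top",bt,8),onz("top",(320.7,192.3),8))
# rack base corners (z?) plate
for c in [(90,85),(197,80),(228,513),(118,522)]: print("rack",onz("top",(270+c[0]/3,120+c[1]/3),6))
```

```text
bot z44 [ 500.9 -345.5   44. ]
bot z44 [ 502.9 -388.6   44. ]
bot z44 [ 435.3 -396.9   44. ]
bot z44 [ 431.8 -356.    44. ]
cap z22 [ 527.4 -345.1   22. ]
cap z22 [ 532.1 -382.5   22. ]
cap z22 [ 512.7 -384.1   22. ]
cap z22 [ 508.9 -347.2   22. ]
red [323.8 245.5] [314 235  20  21 308]
yel [321.7 215.3] [312 206  20  20 298]
blue [319.8 193.4] [315 187  11  13 108]
knob [191.  251.5] [186 246  11  12 100]
tub [174.  323.4] [ 156  306   37   36 1052]
knob side [236.8 184. ] [232 178  11  13 104]
blue side [358.7 271.4] [358 269   2   5   7]
knob (array([551.9, 162.2, 143.1]), [array([ 0.3, -0.4]), array([-0.5, -0. ])])
red (array([566.1, -62.4, 101.5]), [array([ 0.5, -0.6]), array([-0.9,  0. ])]) [564.7 -61.5 108. ]
yel (array([620. , -57.9, 104.8]), [array([ 0.3, -0.4]), array([-0.6,  0. ])]) [619.  -57.3 108. ]
blue [671.7 -51.6   8. ] [673.9 -53.4   8. ]
rack [762.7 -10.6   6. ]
rack [766.8 -82.3   6. ]
rack [ 478.2 -106.     6. ]
rack [471.4 -33.5   6. ]
```

>>> arm_command:
  steps:
    - [[1,1.53,-5.21,0,-0.144],[1,3.06,-10.42,0,-0.288],[1,4.59,-15.63,0,-0.432],[1,6.12,-20.84,0,-0.576],[1,7.65,-26.05,0,-0.72]]
  grip_force: 6

```text
time_s: 1.52
tool_pos: [325.2, 311.5, 201.8]
tool_rot: [1.686, 2.65, 0.001]
force: [0.6, -1.2, 0.5]
gripper_width: 86.9
```

>>> arm_command:
  steps:
    - [[1,1.53,-5.21,0,-0.144],[1,3.06,-10.42,0,-0.288],[1,4.59,-15.63,0,-0.432],[1,6.12,-20.84,0,-0.576],[1,7.65,-26.05,0,-0.72]]

```text
time_s: 2.15
tool_pos: [401.9, 50.8, 202.0]
tool_rot: [2.512, 1.886, 0.002]
force: [0.7, 0.8, 0.4]
gripper_width: 87.0
```

>>> arm_command:
  steps:
    - [[1,1.53,-5.21,0,-0.144],[1,3.06,-10.42,0,-0.288],[1,4.59,-15.63,0,-0.432],[1,6.12,-20.84,0,-0.576],[1,7.65,-26.05,0,-0.72]]

```text
time_s: 2.78
tool_pos: [478.3, -210.0, 201.8]
tool_rot: [3.016, 0.88, 0.001]
force: [-0.5, 0.4, 1.2]
gripper_width: 87.0
```

>>> arm_command:
  steps:
    - [[1,1.52,-5.14,0,-0.144],[1,3.04,-10.3,-3,-0.288],[1,4.56,-15.4,-7,-0.43],[1,4.56,-15.4,-12,-0.43],[1,4.56,-15.4,-12,-0.43]]

```text
time_s: 3.4
tool_pos: [519.9, -359.6, 75.9]
tool_rot: [-3.126, -0.222, 0.012]
force: [-0.6, 0.6, -0.3]
gripper_width: 86.9
```

```bash
cat > look.py <<'E'
import sys
from h import *
tag,n,x0,y0,x1,y1,s=sys.argv[1],sys.argv[2],*map(float,sys.argv[3:8])
im=env.read_camera(n)[:,:,::-1]; cv2.imwrite(f"pics/{tag}_full.png",im)
c=im[int(y0):int(y1),int(x0):int(x1)]; cv2.imwrite(f"pics/{tag}.png",cv2.resize(c,None,fx=s,fy=s,interpolation=cv2.INTER_CUBIC))
st=env.read_state(); print(round(st['time_s'],2),st['tool_pos'].round(1),st['tool_rot'].round(3),st['qpos'].round(2),st['force'].round(1),round(st['gripper_width'],1))
E
python3 look.py a1 top 420 220 560 340 5; python3 look.py a1s side 300 300 640 480 2.3
```

```text
3.45 [ 522.  -360.7   79.6] [-3.13  -0.224  0.006] [-0.73  0.36  1.6   0.    1.19  0.7 ] [0.  0.7 1.9] 86.7
3.5 [ 523.6 -361.7   82.3] [-3.133 -0.225  0.   ] [-0.73  0.35  1.6   0.    1.19  0.7 ] [0.7 0.4 1. ] 87.1
```

View pics/a1.png

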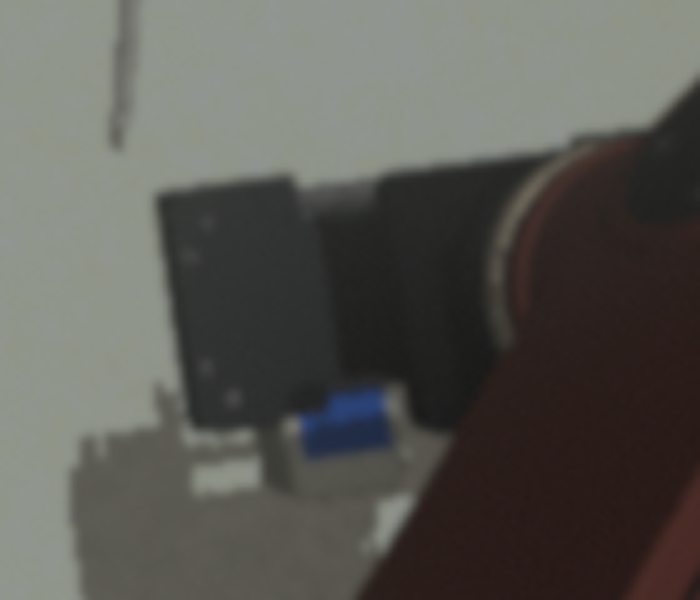

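View pics/a1s.png

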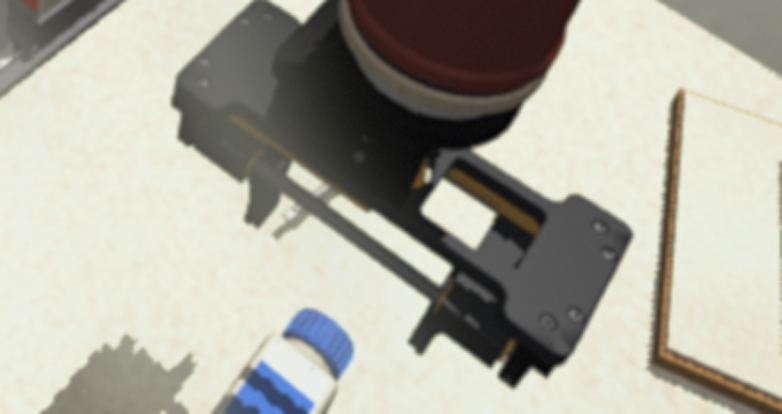

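Run:
```python
from h import *
print(proj("side",[[523.6,-361.7,82.3],[523.9,-364,22],[531,-363,22],[511,-366,22]]))
```

```text
[[445.11007659 424.31405576]
 [437.65206815 446.96062261]
 [440.54109273 442.93183179]
 [432.41099589 454.53588069]]
```

>>> arm_command:
  steps:
    - [[1,0.02,-0.2,-3,0],[1,0.02,-0.2,-6,0],[1,0.02,-0.2,-7.45,0],[1,0.02,-0.2,-7.45,0],[1,0.02,-0.2,-7.45,0]]

```text
time_s: 4.12
tool_pos: [525.1, -364.9, 9.3]
tool_rot: [3.131, 0.224, 0.004]
force: [0.4, 0.7, -0.1]
gripper_width: 87.2
```

>>> arm_command:
  steps:
    - [[0.2,0,0,0,0],[0.2,0,0,0,0],[0.2,0,0,0,0],[0.2,0,0,0,0],[0.2,0,0,0,0]]
  grip_force: 6

```text
time_s: 4.75
tool_pos: [523.7, -364.0, 6.9]
tool_rot: [-3.133, -0.224, 0.0]
force: [-0.5, -0.4, -0.5]
gripper_width: 44.9
```

```bash
python3 look.py a2s side 300 300 640 480 2.3
```

```text
4.8 [ 523.7 -364.     6.9] [-3.133 -0.224  0.   ] [-0.73  0.45  1.63  0.    1.07  0.7 ] [-0.3  0.   0.4] 40.9
```

View pics/a2s.png

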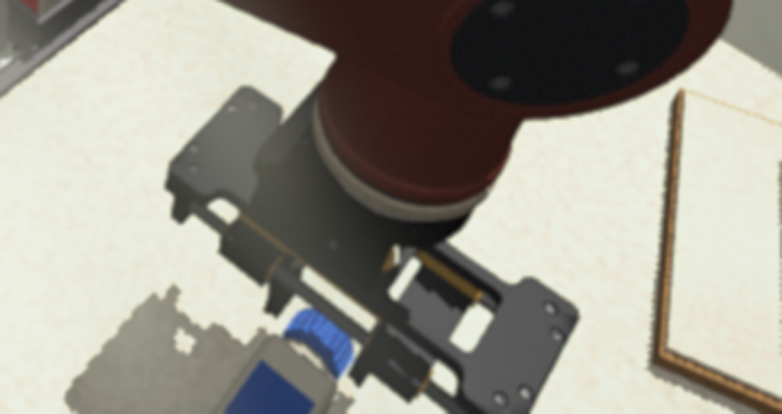

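Still closing; give it more rows.

>>> arm_command:
  steps:
    - [[0.2,0,0,0,0],[0.2,0,0,0,0],[0.2,0,0,0,0],[0.2,0,0,0,0]]

```text
time_s: 5.3
tool_pos: [523.7, -364.0, 7.0]
tool_rot: [3.134, 0.224, -0.0]
force: [0.1, -0.6, -0.6]
gripper_width: 33.4
```

```bash
python3 look.py a3s side 300 300 640 480 2.3;python3 look.py a3 top 420 220 560 340 5
```

```text
5.35 [ 523.7 -364.     7. ] [-3.134 -0.224  0.   ] [-0.73  0.45  1.63 -0.    1.07  0.7 ] [ 0.7  0.2 -1.9] 33.3
5.4 [ 523.7 -364.     7. ] [-3.134 -0.224  0.   ] [-0.73  0.45  1.63 -0.    1.07  0.7 ] [-0.1  0.3 -1. ] 33.6
```

View pics/a3s.png

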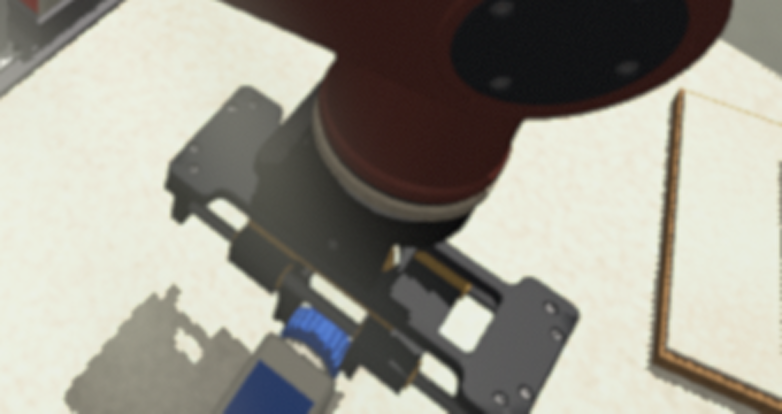

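View pics/a3.png

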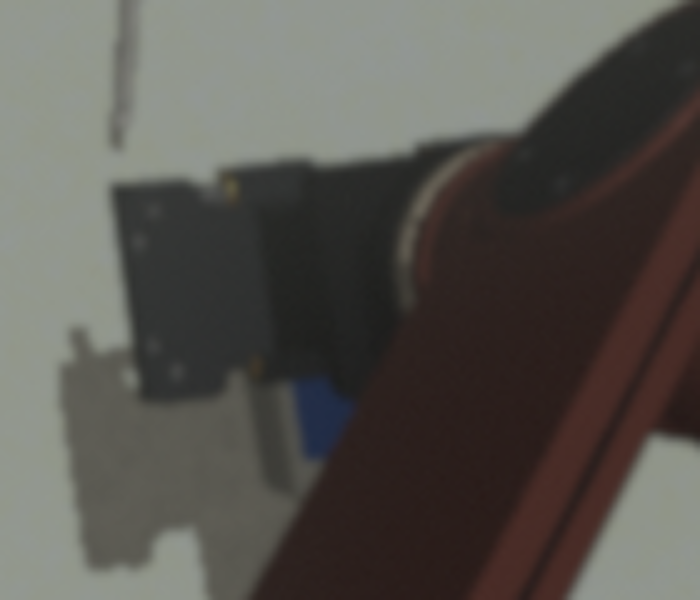

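>>> arm_command:
  steps:
    - [[0.2,-0.22,-0.03,0.8,0],[0.2,-0.52,-0.07,1.6,0],[0.2,-0.87,-0.12,2.35,0],[0.2,-1.3,-0.18,3.05,0],[0.2,-1.3,-0.18,3.05,0]]

```text
time_s: 6.02
tool_pos: [511.0, -366.5, 38.8]
tool_rot: [3.132, 0.223, 0.002]
force: [0.6, -0.7, 0.2]
gripper_width: 18.3
```

```bash
python3 look.py a4s side 300 300 640 480 2.3
```

```text
6.08 [ 510.9 -366.2   38.2] [3.133e+00 2.240e-01 1.000e-03] [-0.75  0.39  1.64  0.    1.11  0.68] [-1.2 -0.4 -0.7] 17.6
```

View pics/a4s.png

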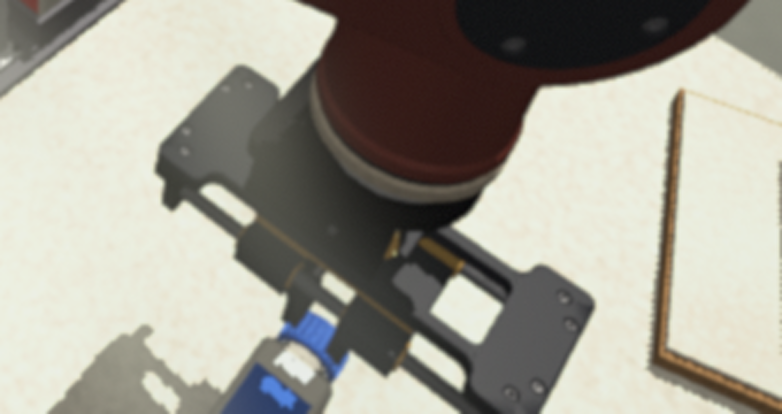

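```bash
python3 - <<'E'
from h import *
print(proj("side",[[523.7,-364,7],[523.7,-364,26]]))
E
python3 -c "
import cv2
a=cv2.imread('pics/a3s_full.png')
cv2.imwrite('pics/z1.png',cv2.resize(a[400:480,380:500],None,fx=6,fy=6,interpolation=cv2.INTER_CUBIC))
a=cv2.imread('pics/a4s_full.png')
cv2.imwrite('pics/z2.png',cv2.resize(a[400:480,380:500],None,fx=6,fy=6,interpolation=cv2.INTER_CUBIC))"
```

```text
[[435.48053342 451.9198883 ]
 [438.11810375 445.73298289]]
```

View pics/z1.png

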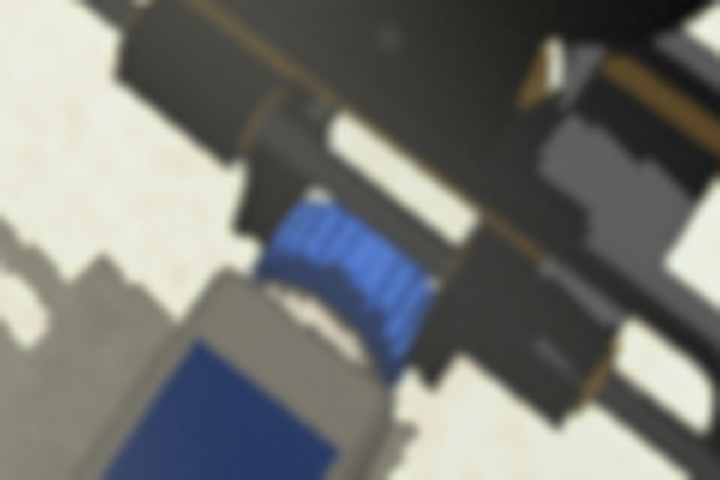

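View pics/z2.png

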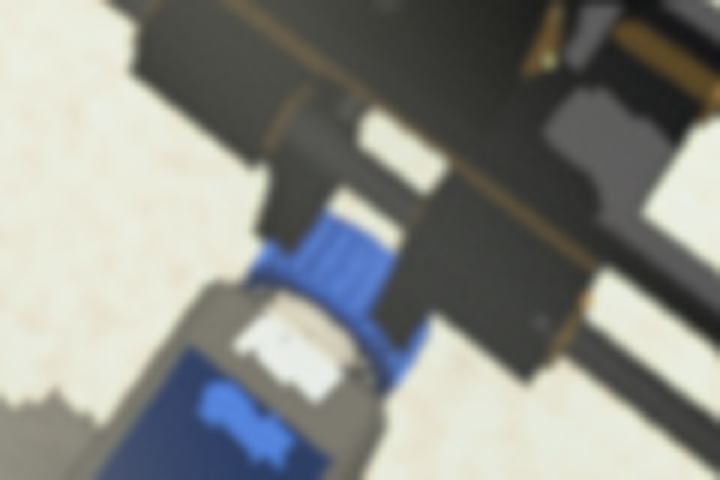

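>>> arm_command:
  steps:
    - [[0.7,0,0,0.3,0],[0.7,1.3,0.18,0.3,0],[0.7,1.3,0.18,0.3,0],[0.7,1.3,0.18,0.3,0],[0.7,1.3,0.18,0.3,0]]
  grip_force: 15

```text
time_s: 6.7
tool_pos: [523.6, -363.8, 40.3]
tool_rot: [-3.133, -0.224, 0.001]
force: [-0.3, -0.5, -0.4]
gripper_width: 57.4
```

>>> arm_command:
  steps:
    - [[0.7,0,0,-1.2,0],[0.7,0,0,-2.6,0],[0.7,0,0,-3.75,0],[0.7,0,0,-3.75,0],[0.3,0,0,-3.75,0]]

```text
time_s: 7.32
tool_pos: [523.8, -364.1, 3.0]
tool_rot: [-3.134, -0.224, -0.0]
force: [0.1, 0.0, -0.4]
gripper_width: 56.5
```

>>> arm_command:
  steps:
    - [[0.3,0,0,0,0],[0.3,0,0,0,0],[0.3,0,0,0,0],[0.3,0,0,0,0],[0.3,0,0,0,0]]

```text
time_s: 7.95
tool_pos: [524.1, -364.3, 3.5]
tool_rot: [3.133, 0.224, 0.001]
force: [0.4, -0.1, 2.2]
gripper_width: 34.2
```

>>> arm_command:
  steps:
    - [[0.3,0,0,0,0],[0.3,-0.1,-0.01,0.4,0],[0.3,-0.22,-0.03,0.8,0],[0.3,-0.35,-0.05,1.2,0],[0.3,-0.35,-0.05,1.2,0]]

```text
time_s: 8.57
tool_pos: [520.1, -364.6, 15.3]
tool_rot: [3.134, 0.224, 0.0]
force: [0.5, 0.2, -1.6]
gripper_width: 34.1
```

```bash
python3 look.py a5s side 380 400 500 480 6
```

```text
8.62 [ 520.2 -364.6   15.2] [3.133 0.224 0.   ] [-0.74  0.43  1.63  0.    1.08  0.69] [ 1.  -0.6 -1.6] 34.3
```

View pics/a5s.png

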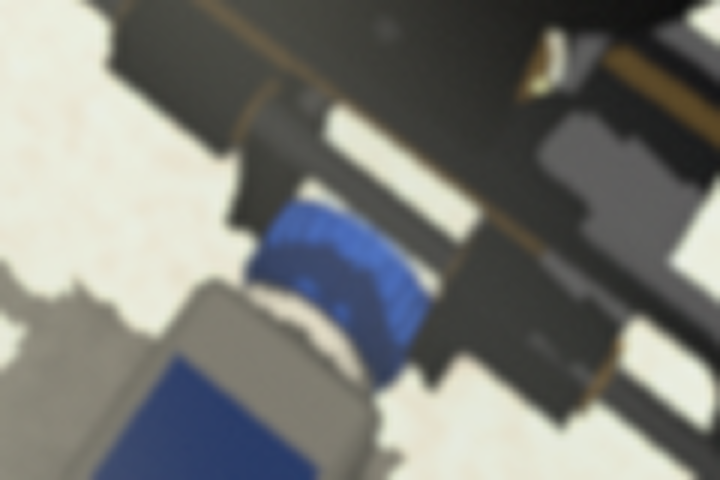

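>>> arm_command:
  steps:
    - [[0.3,-0.2,-0.03,0.5,0],[0.3,-0.52,-0.07,1.13,0],[0.3,-0.95,-0.13,1.85,0],[0.3,-1.44,-0.2,2.53,0],[0.3,-1.97,-0.27,3.16,0]]

```text
time_s: 9.25
tool_pos: [500.2, -367.4, 47.4]
tool_rot: [3.133, 0.224, 0.0]
force: [-1.2, 0.2, -2.2]
gripper_width: 33.6
```

```bash
python3 look.py a6s side 300 330 500 480 4; python3 look.py a6 top 420 220 560 340 5
```

```text
9.3 [ 500.1 -367.8   48.1] [3.133e+00 2.240e-01 1.000e-03] [-0.76  0.36  1.66 -0.    1.12  0.67] [-0.1 -0.6 -1.1] 33.8
9.35 [ 500.4 -367.8   47.8] [3.133e+00 2.230e-01 1.000e-03] [-0.76  0.36  1.66 -0.    1.12  0.67] [-0.1 -0.9 -0.1] 34.2
```

View pics/a6s.png

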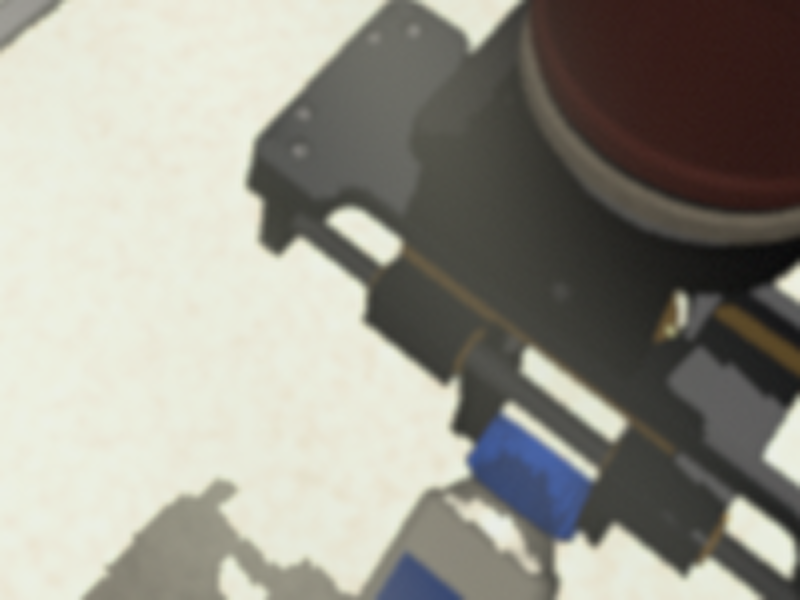

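View pics/a6.png

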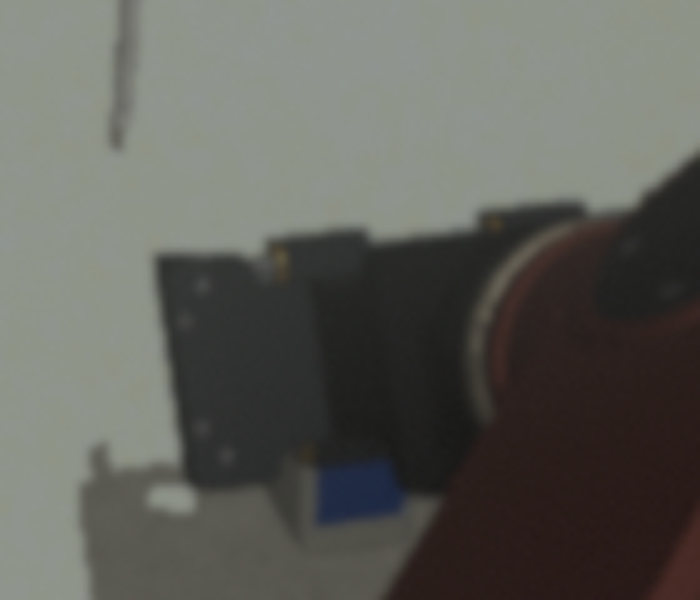

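>>> arm_command:
  steps:
    - [[0.3,-0.59,-0.08,0.58,0],[0.3,-1.24,-0.17,1.1,0],[0.3,-1.92,-0.27,1.57,0],[0.3,-2.63,-0.37,1.98,0],[0.3,-3.4,-0.47,2.32,0]]

```text
time_s: 9.98
tool_pos: [466.5, -372.3, 70.6]
tool_rot: [3.133, 0.224, 0.001]
force: [1.4, 0.2, 2.0]
gripper_width: 33.8
```

```bash
python3 look.py a7s side 300 330 500 480 4; python3 look.py a7 top 420 220 560 340 5
```

```text
10.03 [ 465.8 -372.6   70.9] [3.133e+00 2.240e-01 1.000e-03] [-0.81  0.28  1.72 -0.    1.15  0.62] [0.9 0.1 0.9] 34.0
10.07 [ 466.2 -372.5   70.7] [3.133e+00 2.230e-01 1.000e-03] [-0.81  0.28  1.72 -0.    1.15  0.62] [1.8 1.  1.2] 34.1
```

View pics/a7s.png

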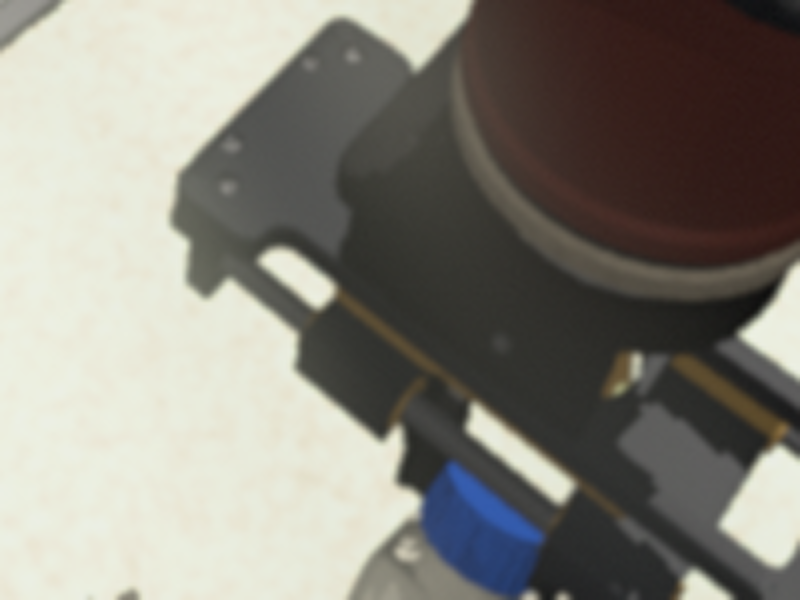

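View pics/a7.png

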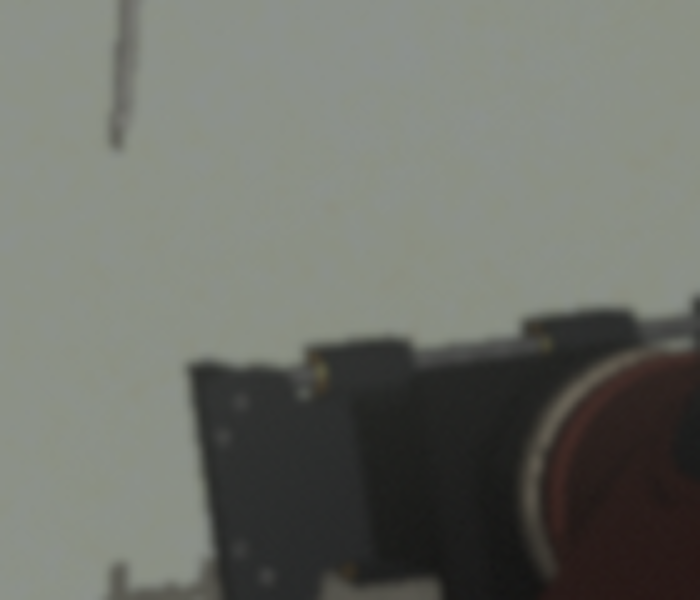

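>>> arm_command:
  steps:
    - [[0.3,-0.77,-0.11,0.28,0],[0.3,-1.57,-0.22,0.48,0],[0.3,-2.39,-0.33,0.61,0],[0.3,-3.22,-0.45,0.68,0],[0.3,-4.04,-0.56,0.66,0]]

```text
time_s: 10.7
tool_pos: [426.8, -379.0, 78.7]
tool_rot: [3.13, 0.224, 0.004]
force: [0.3, -0.3, 11.6]
gripper_width: 34.2
```

>>> arm_command:
  steps:
    - [[0.3,-0.82,-0.11,-0.08,0],[0.3,-1.63,-0.23,-0.24,0],[0.3,-1.63,-0.23,-0.24,0]]

```text
time_s: 11.08
tool_pos: [410.0, -382.3, 77.1]
tool_rot: [3.129, 0.223, 0.003]
force: [-2.7, -0.4, 14.9]
gripper_width: 34.2
```

```bash
python3 look.py a8s side 300 330 500 480 4; python3 look.py a8 top 420 280 640 480 3.4
```

```text
11.12 [ 410.2 -382.2   77.1] [3.129e+00 2.230e-01 3.000e-03] [-0.89  0.19  1.81 -0.    1.14  0.54] [-2.  -0.9 14.5] 34.2
11.18 [ 410.3 -382.3   77.2] [3.129e+00 2.230e-01 3.000e-03] [-0.89  0.19  1.81 -0.    1.14  0.54] [-3.6 -1.1 14.5] 34.6
```

View pics/a8s.png

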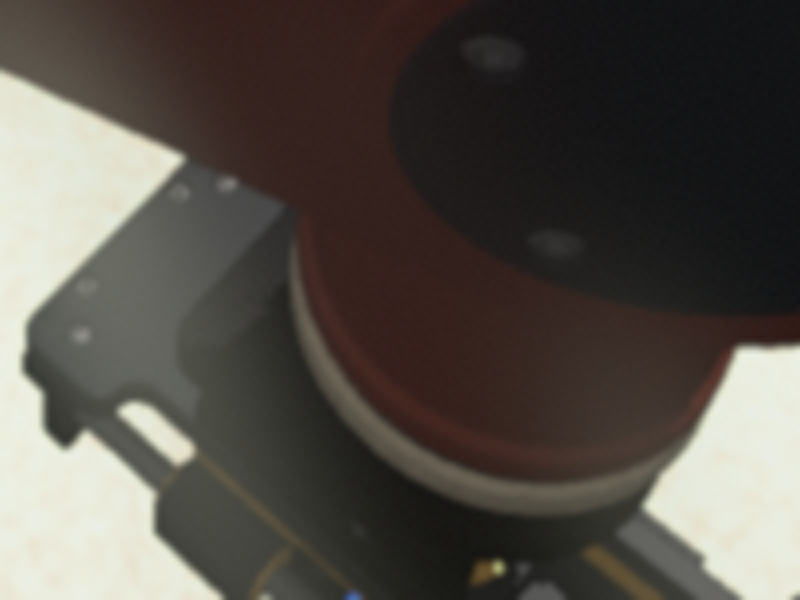

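View pics/a8.png

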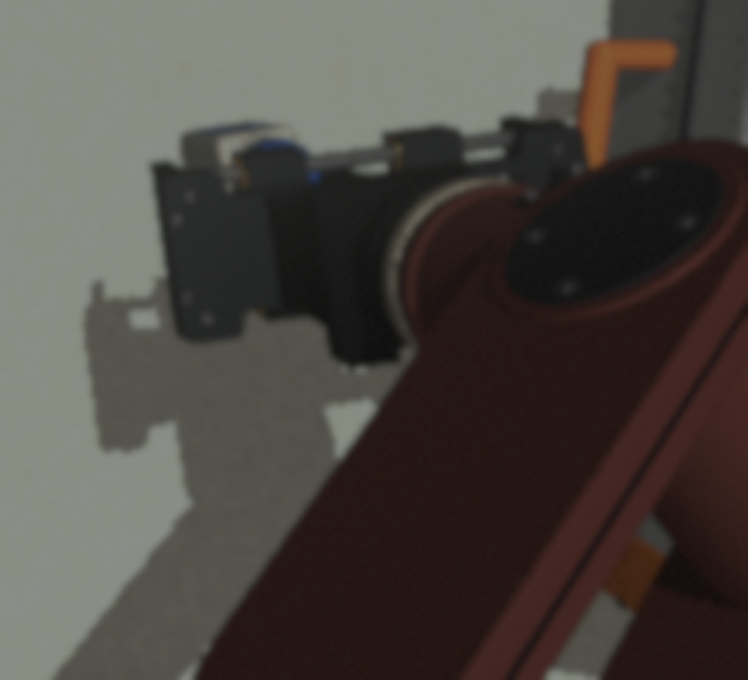

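>>> arm_command:
  steps:
    - [[0.3,0,0,0.3,0],[0.3,0,0,1,0],[0.3,2,1,2,0],[0.3,5,2,2,0],[0.3,8,3,2,0]]

```text
time_s: 11.8
tool_pos: [489.6, -348.9, 93.3]
tool_rot: [-3.132, -0.224, 0.003]
force: [0.3, -1.2, -1.5]
gripper_width: 34.3
```

>>> arm_command:
  steps:
    - [[0.3,2,1,0,0],[0.3,4,2,0,0],[0.3,6,3,0,0],[0.3,8,4,0,0],[0.3,8,4,0,0]]

```text
time_s: 12.42
tool_pos: [571.4, -308.8, 94.0]
tool_rot: [3.133, 0.227, 0.001]
force: [0.2, 0.0, -1.1]
gripper_width: 34.3
```

```bash
python3 look.py a9s side 300 300 540 480 3.3; python3 look.py a9 top 380 200 560 350 4
```

```text
12.47 [ 570.4 -309.3   93.9] [ 3.133e+00  2.260e-01 -1.000e-03] [-0.62  0.37  1.55 -0.    1.22  0.81] [-0.  -0.2 -1.1] 34.4
12.53 [ 569.9 -309.7   93.8] [ 3.133e+00  2.250e-01 -1.000e-03] [-0.62  0.37  1.55 -0.    1.22  0.81] [ 0.1  0.2 -2.4] 34.0
```

View pics/a9s.png

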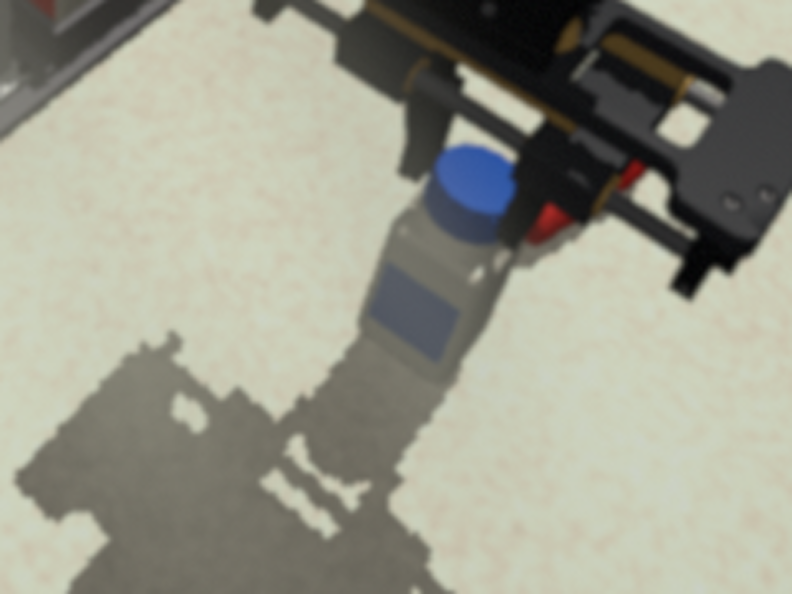

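View pics/a9.png

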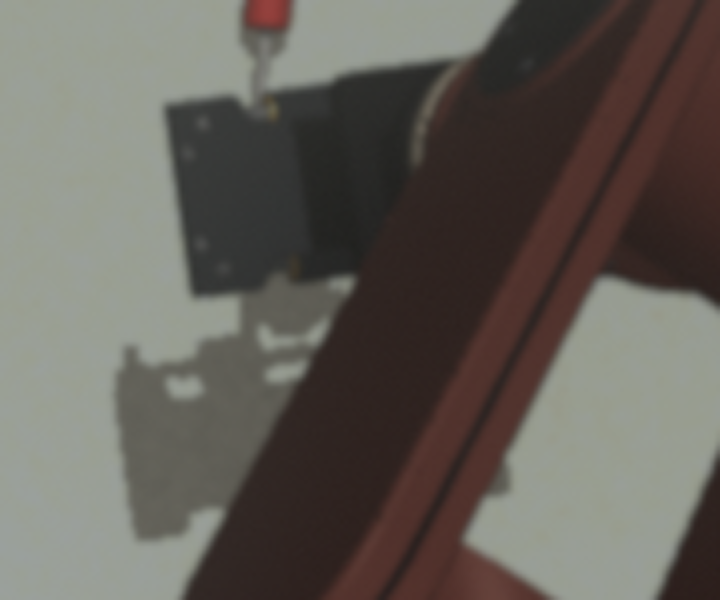

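```bash
cat > ov.py <<'E'
import sys
from h import *
# overlay bottle model: tag, base x,y,z, yaw, tilt about jaw axis
def model(bx,by,bz,yaw,tilt,hinge=93):
    P=[]
    for z in (0,72):
        for a,b in((-22,-22),(22,-22),(22,22),(-22,22)): P.append((a,b,z))
    t=np.linspace(0,2*np.pi,40)
    for z in (80,100): P+= [(18*np.cos(k),18*np.sin(k),z) for k in t]
    P=np.array(P,float)-[0,0,hinge]
    c,s=np.cos(tilt),np.sin(tilt); P=P@np.array([[c,0,s],[0,1,0],[-s,0,c]]).T
    c,s=np.cos(yaw),np.sin(yaw); P=P@np.array([[c,-s,0],[s,c,0],[0,0,1]]).T
    return P+[bx,by,bz+hinge]
def draw(im,n,M,sc,off,col=(0,0,255)):
    q=((proj(n,M)+.5-off)*sc).astype(int)
    L=[[0,1,2,3,0],[4,5,6,7,4],[0,4],[1,5],[2,6],[3,7],list(range(8,48)),list(range(48,88))]
    for l in L: cv2.polylines(im,[q[l].reshape(-1,1,2)],False,col,1)
if __name__=="__main__":
    src,out,n=sys.argv[1:4]; x0,y0,x1,y1,s=map(float,sys.argv[4:9]); v=list(map(float,sys.argv[9:14]))
    im=cv2.imread(src)[int(y0):int(y1),int(x0):int(x1)]; im=cv2.resize(im,None,fx=s,fy=s,interpolation=cv2.INTER_CUBIC)
    draw(im,n,model(*v),s,np.array([x0,y0])); cv2.imwrite(out,im)
E
python3 ov.py pics/a9s_full.png pics/a9o.png side 380 310 500 430 5 570.2 -309.5 19.8 0.14 0
python3 - <<'E'
from h import *
for c in [(444,248),(445,210),(449,170)]: print(onz("top",c,8).round(1))
E
```

```text
[ 565.8 -299.1    8. ]
[ 641.4 -301.1    8. ]
[ 721.7 -309.1    8. ]
```

View pics/a9o.png

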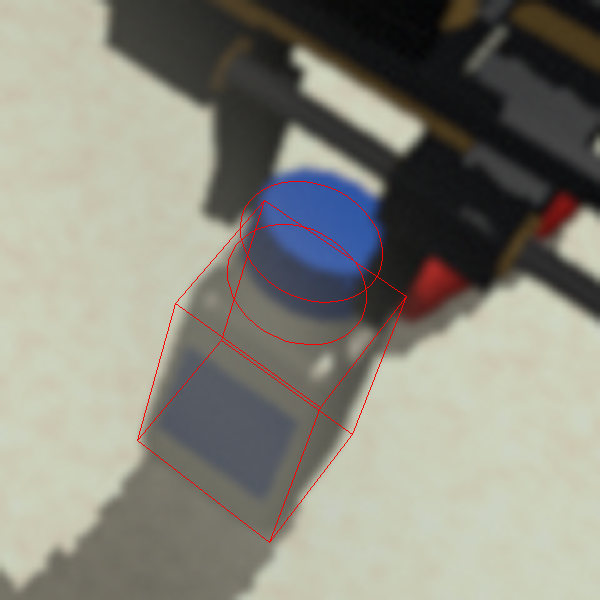

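Run:
```python
import cv2
a=cv2.imread('pics/a9s_full.png')[330:425,395:475]
a=cv2.convertScaleAbs(a,alpha=1.4,beta=-40)
cv2.imwrite('pics/a9z.png',cv2.resize(a,None,fx=6.2,fy=6.2,interpolation=cv2.INTER_CUBIC))
```

```text
(no output)
```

View pics/a9z.png

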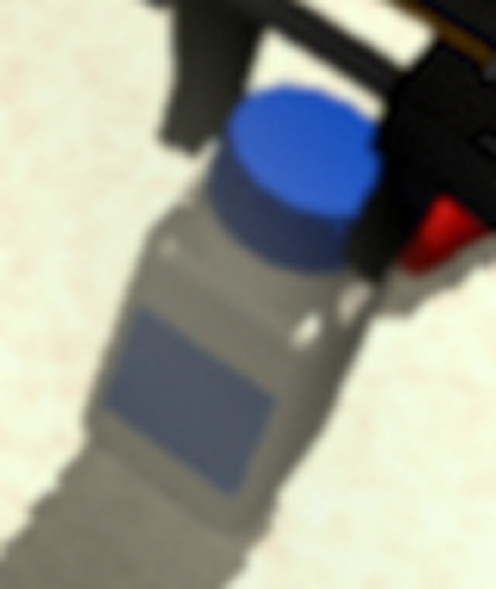

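Run:
```python
from h import *
from scipy.optimize import least_squares
ob=np.array([(444.5,354.2),(419.5,367.4),(409.8,398.5),(434.5,417.1)])-.3
L=np.array([(0,0,100),(-22,22,72),(-22,22,0),(-22,-22,0)],float)
from scipy.spatial.transform import Rotation as R
def f(p,full=False):
    r=R.from_euler('z',0.14)*R.from_euler('yx',[p[3],p[4]]); X=r.apply(L-[0,0,90])+[p[0],p[1],p[2]+90]
    return (proj("side",X)-ob).ravel()
for w in (0,1):
    s=least_squares(lambda p:np.r_[f(p),(p[:2]-[570.2,-309.5])*(.3 if w else 0.02),p[4]*20],[570,-309.5,20,0,0]); print(s.x.round(3),f(s.x).round(1))
```

```text
[ 6.03343e+02 -2.96764e+02 -2.05630e+01  1.42000e-01 -3.70000e-02] [ 0.4  0.3 -0.4 -0.1 -0.2 -0.   0.2 -0.1]
[ 5.73437e+02 -3.10764e+02  2.56240e+01  5.30000e-02 -1.20000e-02] [ 1.   0.1 -1.8  0.1 -0.9 -0.9  1.3  0.8]
```

>>> arm_command:
  steps:
    - [[0.3,-1,-1.5,0,0],[0.3,-2,-3,0,0],[0.3,-3,-4.5,-0.8,0],[0.3,-4,-6,-1.6,0],[0.3,-4,-6,-1.8,0]]

```text
time_s: 13.15
tool_pos: [529.1, -372.9, 77.2]
tool_rot: [3.132, 0.22, 0.002]
force: [-1.6, 1.5, 10.4]
gripper_width: 34.3
```

>>> arm_command:
  steps:
    - [[0.3,0,0,-0.1,0],[0.3,0,0,-0.2,0]]

```text
time_s: 13.4
tool_pos: [530.9, -372.5, 77.1]
tool_rot: [3.13, 0.222, 0.006]
force: [-0.8, 0.7, 14.8]
gripper_width: 34.7
```

```bash
python3 look.py b1s side 380 330 500 480 4
```

```text
13.45 [ 531.1 -372.6   77.2] [3.13  0.222 0.006] [-0.73  0.38  1.57 -0.    1.18  0.7 ] [-2.   0.9 11.7] 35.0
```

View pics/b1s.png

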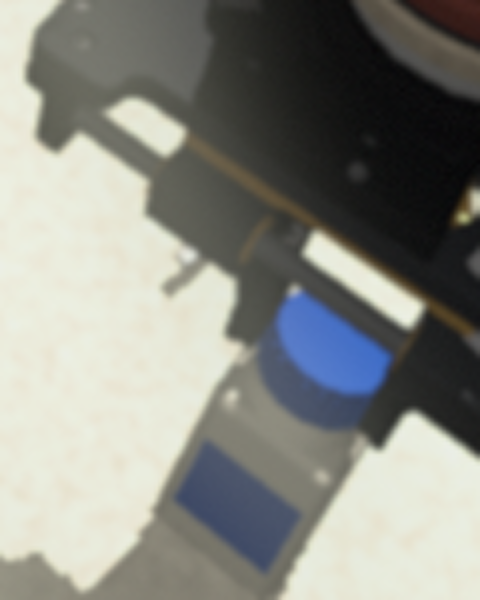

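>>> arm_command:
  steps:
    - [[0.3,0,0,0.15,0],[0.3,0,0,0.25,0],[0.6,0,0,0.25,0],[0.6,0,0,0.25,0],[0.6,0,0,0.25,0]]

```text
time_s: 14.08
tool_pos: [529.4, -369.2, 75.7]
tool_rot: [-3.132, -0.224, 0.002]
force: [-0.1, 0.4, 0.6]
gripper_width: 50.6
```

>>> arm_command:
  steps:
    - [[0.6,0,0,0,0],[0.6,0,0,0,0],[0.6,0,0,0,0]]

```text
time_s: 14.45
tool_pos: [529.8, -369.8, 76.5]
tool_rot: [-3.134, -0.224, 0.0]
force: [0.2, 0.0, 0.8]
gripper_width: 52.2
```

```bash
python3 look.py b2s side 380 330 500 480 4;  python3 look.py b2 top 400 230 560 350 5
```

```text
14.5 [ 529.9 -369.8   76.6] [3.134 0.224 0.   ] [-0.73  0.38  1.57  0.    1.19  0.7 ] [-0.4 -0.3 -0.5] 52.4
14.55 [ 529.9 -369.8   76.6] [3.134 0.224 0.   ] [-0.73  0.38  1.57  0.    1.19  0.7 ] [-0.5  0.  -0.5] 52.0
```

View pics/b2s.png

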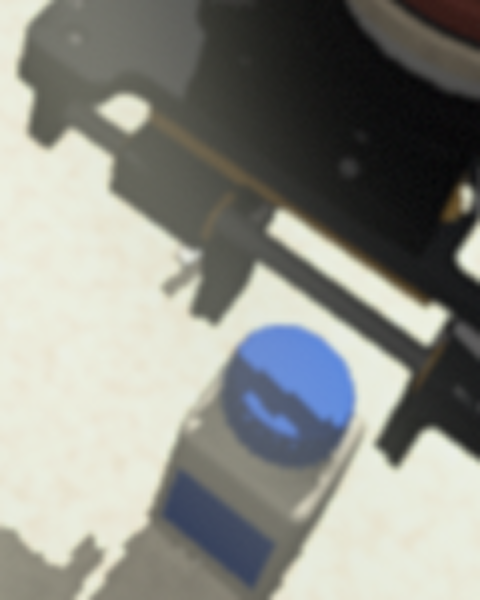

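View pics/b2.png

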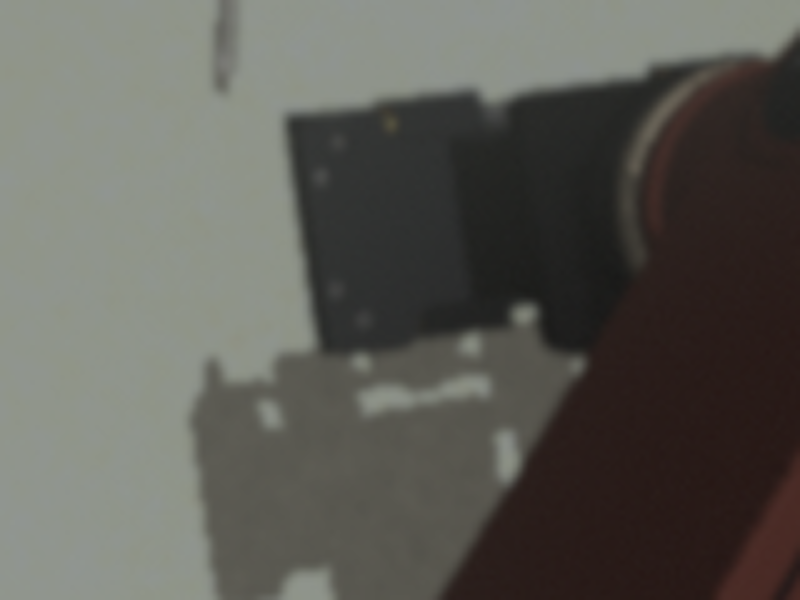

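>>> arm_command:
  steps:
    - [[0.75,0,0,2,0],[0.75,0,0,5,0],[0.75,0,4,9,0],[0.75,0,10,10,0],[0.75,0,16,10,0]]

```text
time_s: 15.18
tool_pos: [531.1, -209.3, 180.3]
tool_rot: [3.131, 0.222, 0.007]
force: [0.5, 1.2, -0.5]
gripper_width: 65.2
```

```bash
python3 look.py b3s side 380 330 500 480 4;  python3 look.py b3 top 420 240 540 340 6
```

```text
15.22 [ 530.5 -201.6  179. ] [-3.13  -0.229 -0.004] [-0.5   0.1   1.7   0.    1.34  0.92] [ 2.6  3.7 -0.7] 65.3
15.28 [ 530.4 -204.8  178.7] [-3.132e+00 -2.320e-01 -3.000e-03] [-0.51  0.1   1.7   0.    1.34  0.91] [ 0.1 -0.8 -0. ] 65.5
```

View pics/b3s.png

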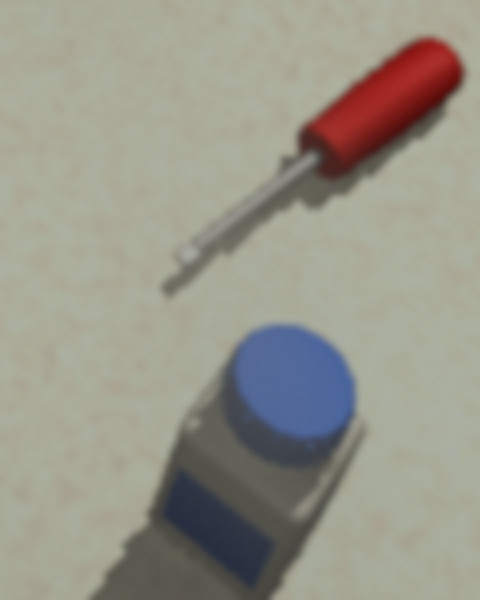

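View pics/b3.png

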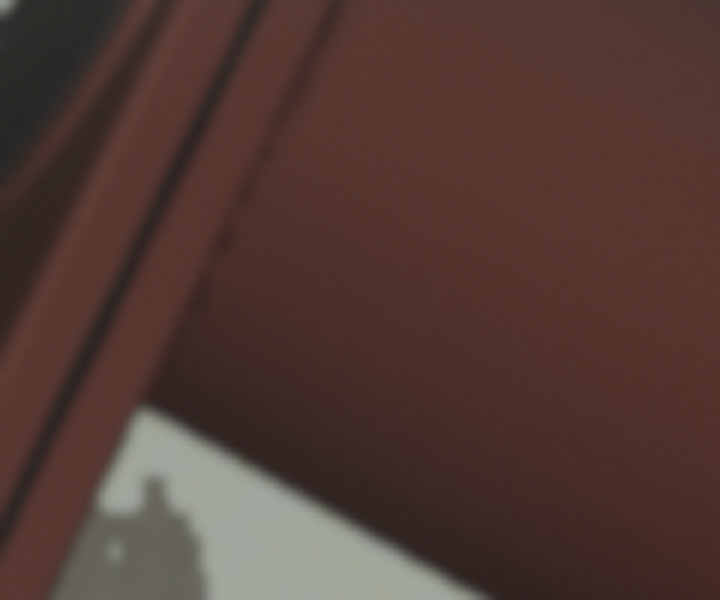

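```bash
python3 - <<'E'
from h import *
from scipy.optimize import least_squares
from scipy.spatial.transform import Rotation as R
ob=np.array([(453.3,425),(427,437),(454.5,460),(417.5,458.8)])-.2
L=np.array([(0,0,100),(-22,22,72),(-22,-22,72),(-22,22,0)],float)
def f(p):
    r=R.from_euler('z',p[2])*R.from_euler('yx',[p[3],0]); X=r.apply(L)+[p[0],p[1],0]
    return (proj("side",X)-ob).ravel()
s=least_squares(lambda p:np.r_[f(p),(p[2]-.14)*20],[530,-370,.14,0]); print(s.x.round(3),f(s.x).round(1))
print(onz("side",(453.3,425),100))
E
python3 ov.py pics/b3s_full.png pics/b3o.png side 380 380 500 480 6 532 -372 0 0.14 0
```

```text
[ 5.26724e+02 -3.70948e+02  1.43000e-01 -4.90000e-02] [ 0.7 -0.1 -2.5 -1.   2.   1.4 -0.4 -0.6]
[ 521.0595507  -371.56493535  100.        ]
```

View pics/b3o.png

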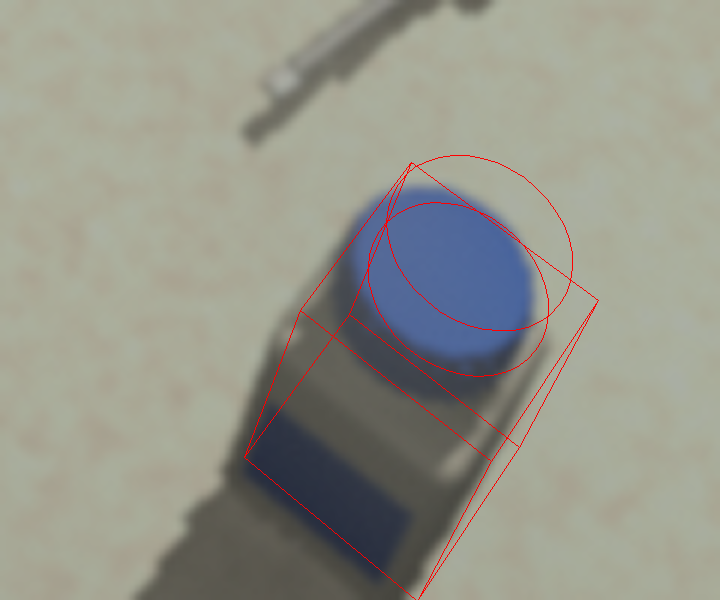

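```bash
python3 ov.py pics/b3s_full.png pics/b3o2.png side 380 380 500 480 6 521.5 -371.5 0 0.14 0
```

```text
(no output)
```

View pics/b3o2.png

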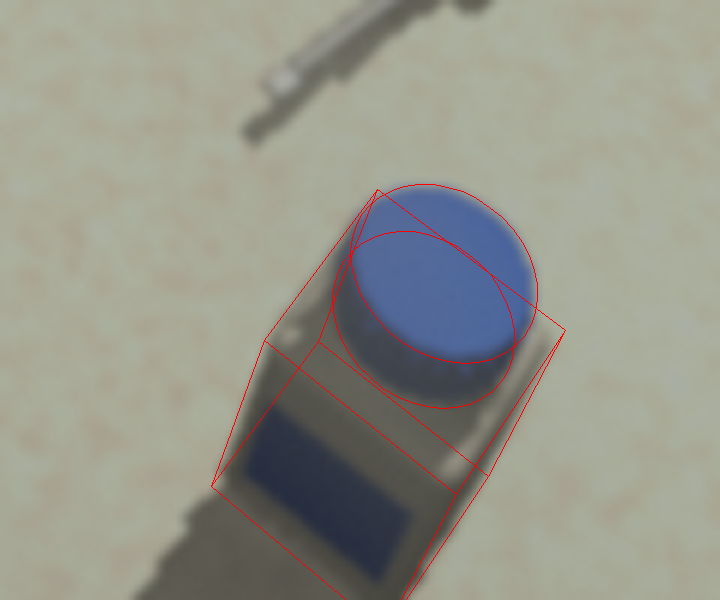

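>>> arm_command:
  steps:
    - [[0.9,-0.3,-5,0,0],[0.9,-0.6,-10.5,0,0],[0.9,-0.83,-16.2,0,0],[0.9,-0.83,-16.2,-2,0],[0.9,-0.83,-16.2,-4,0]]
  grip_force: 15

```text
time_s: 15.9
tool_pos: [521.3, -372.3, 136.1]
tool_rot: [-3.134, -0.222, -0.001]
force: [0.0, 0.2, -0.8]
gripper_width: 78.4
```

>>> arm_command:
  steps:
    - [[0.9,0,0,-3,0],[0.9,0,0,-6,0],[0.9,0,0,-7.65,0],[0.9,0,0,-7.65,0],[0.9,0,0,-7.65,0]]

```text
time_s: 16.52
tool_pos: [522.4, -372.1, 61.3]
tool_rot: [3.132, 0.225, 0.002]
force: [-0.2, -1.4, 0.8]
gripper_width: 78.1
```

```bash
python3 look.py b4s side 370 330 520 480 4
```

```text
16.57 [ 522.6 -372.4   61.7] [3.132e+00 2.250e-01 3.000e-03] [-0.74  0.39  1.6   0.    1.16  0.69] [-0.2  0.2  0.6] 78.4
```

View pics/b4s.png

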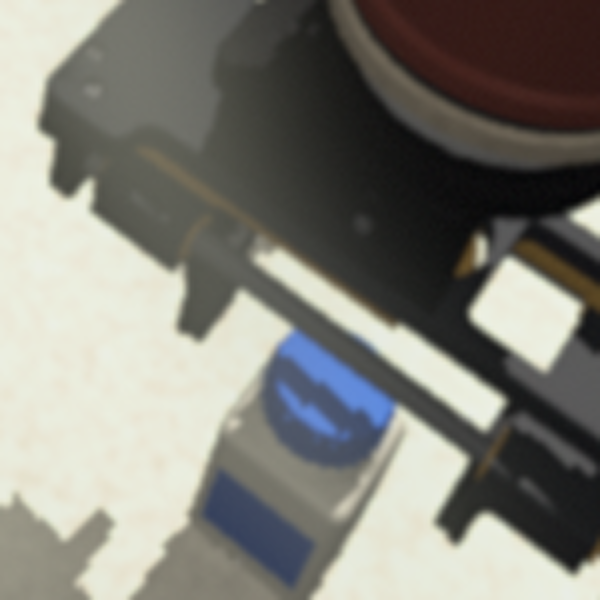

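>>> arm_command:
  steps:
    - [[0.4,0,0,0,0],[0.4,0,0,0,0],[0.4,0,0,0,0],[0.4,0,0,0,0],[0.4,0,0,0,0]]
  grip_force: 20

```text
time_s: 17.2
tool_pos: [521.5, -371.8, 60.0]
tool_rot: [-3.134, -0.224, 0.0]
force: [-1.0, -0.4, 0.2]
gripper_width: 38.3
```

>>> arm_command:
  steps:
    - [[0.4,0,0,0,0],[0.4,0,0,0,0]]

```text
time_s: 17.45
tool_pos: [521.5, -371.6, 60.0]
tool_rot: [-3.133, -0.224, 0.0]
force: [-0.8, 0.6, 0.5]
gripper_width: 35.3
```

```bash
python3 look.py b5s side 370 330 520 480 4
```

```text
17.5 [ 521.5 -371.5   60. ] [-3.133 -0.224  0.   ] [-0.74  0.39  1.6   0.    1.16  0.69] [0.  1.7 1.2] 35.6
```

View pics/b5s.png

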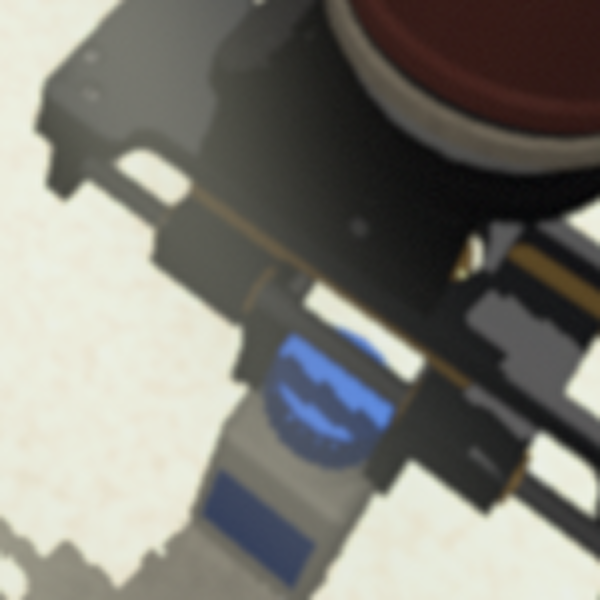

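>>> arm_command:
  steps:
    - [[0.6,0,0,0,0],[0.6,0,0,0,0],[0.6,0,0,1.1,0],[0.6,0,0,1.1,0],[0.35,0,0,1.1,0]]

```text
time_s: 18.12
tool_pos: [521.7, -372.0, 71.4]
tool_rot: [3.133, 0.224, 0.001]
force: [-0.1, -0.1, -0.0]
gripper_width: 47.3
```

>>> arm_command:
  steps:
    - [[0.35,0,0,0,0],[0.35,0,0,0,0],[0.35,0,0,0,0],[0.35,0,0,0,0]]

```text
time_s: 18.62
tool_pos: [521.4, -371.6, 70.8]
tool_rot: [-3.133, -0.224, 0.0]
force: [0.7, 0.6, -0.2]
gripper_width: 35.1
```

>>> arm_command:
  steps:
    - [[0.35,0,0,0.4,0],[0.35,0,0,1.5,0],[0.35,0,0,3.5,0],[0.35,0,0,4,0],[0.35,0,0,4,0]]

```text
time_s: 19.25
tool_pos: [522.1, -372.3, 112.4]
tool_rot: [3.132, 0.224, 0.002]
force: [0.8, -0.1, -2.1]
gripper_width: 34.9
```

```bash
python3 look.py b6s side 370 330 520 480 4
```

```text
19.3 [ 521.7 -371.9  111.5] [3.133e+00 2.240e-01 1.000e-03] [-0.74  0.33  1.57  0.    1.24  0.69] [ 0.   0.  -2.5] 35.1
```

View pics/b6s.png

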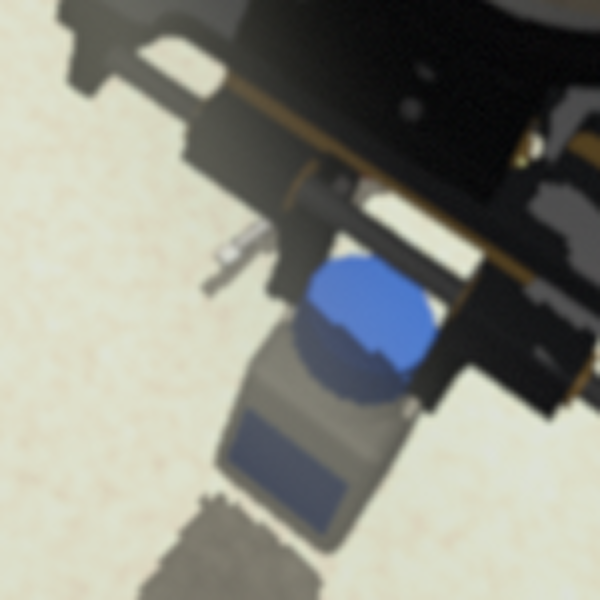

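Run:
```python
from h import *
print("red",onz("side",(319.4,263.3),108).round(1),"yel",onz("side",(342.1,246.4),108).round(1))
a=cv2.imread('pics/side_m.png')[225:325,270:410]
im=cv2.resize(a,None,fx=5.5,fy=5.5,interpolation=cv2.INTER_CUBIC)
from ov import draw,model
for x,y in((564.7,-61.5),(619,-57.3)): draw(im,"side",model(x,y,8,.079,0),5.5,np.array([270,225]))
t=np.linspace(0,6.28,30)
q=((proj("side",np.c_[673.2+8*np.cos(t),-53.3+8*np.sin(t),0*t+8])+.5-[270,225])*5.5).astype(int); cv2.polylines(im,[q.reshape(-1,1,2)],True,(0,255,255),1)
cv2.imwrite('pics/r1.png',im)
a=cv2.imread('pics/top_m.png')[170:270,280:370]
im=cv2.resize(a,None,fx=6,fy=6,interpolation=cv2.INTER_CUBIC)
for x,y in((564.7,-61.5),(619,-57.3)): draw(im,"top",model(x,y,8,.079,0),6,np.array([280,170]))
q=((proj("top",np.c_[673.2+8*np.cos(t),-53.3+8*np.sin(t),0*t+8])+.5-[280,170])*6).astype(int); cv2.polylines(im,[q.reshape(-1,1,2)],True,(0,255,255),1)
cv2.imwrite('pics/r2.png',im)
```

```text
red [563.1 -68.4 108. ] yel [618.4 -61.  108. ]
```

View pics/r1.png

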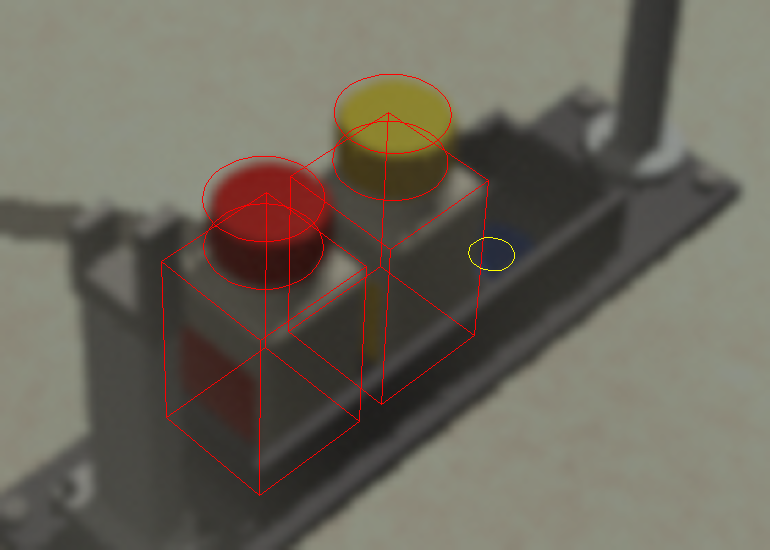

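View pics/r2.png

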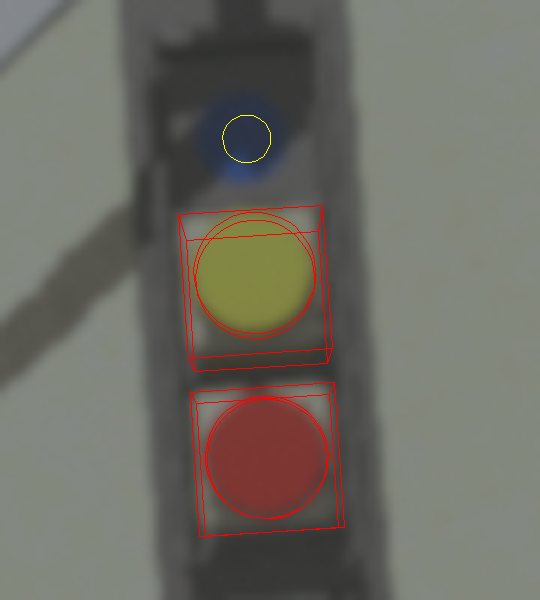

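>>> arm_command:
  steps:
    - [[0.35,3.0,4.2,1,-0.02],[0.35,6.0,8.4,2,-0.04],[0.35,9.1,12.6,3,-0.06],[0.35,12.1,16.8,3,-0.06],[0.35,15.2,21,3,-0.06]]

```text
time_s: 19.92
tool_pos: [673.9, -160.3, 140.3]
tool_rot: [-3.139, -0.13, 0.002]
force: [1.1, -0.8, -2.5]
gripper_width: 35.1
```

>>> arm_command:
  steps:
    - [[0.35,0,3.5,0,0],[0.35,0,7,0,0],[0.35,0,10.0,0,0],[0.35,0,10.85,0,0],[0.35,0,10.85,0,0]]

```text
time_s: 20.55
tool_pos: [673.2, -53.2, 140.5]
tool_rot: [3.139, 0.131, -0.001]
force: [1.0, -1.3, -1.8]
gripper_width: 35.1
```

>>> arm_command:
  steps:
    - [[0.35,0,0,0,0],[0.35,0,0,0,0]]

```text
time_s: 20.8
tool_pos: [673.5, -54.6, 141.0]
tool_rot: [3.139, 0.128, -0.0]
force: [0.4, 0.2, -1.7]
gripper_width: 35.1
```

```bash
python3 look.py c1s side 270 150 430 300 5;  python3 look.py c1t top 260 130 400 270 4.2
```

```text
20.85 [673.5 -54.4 141. ] [ 3.139  0.128 -0.   ] [-0.2   0.38  1.44 -0.    1.32  1.29] [ 0.  -0.4 -2.4] 35.2
20.9 [673.5 -54.3 141.1] [3.139 0.128 0.   ] [-0.2   0.38  1.44 -0.    1.32  1.29] [ 0.2  0.4 -2.5] 35.3
```

View pics/c1s.png

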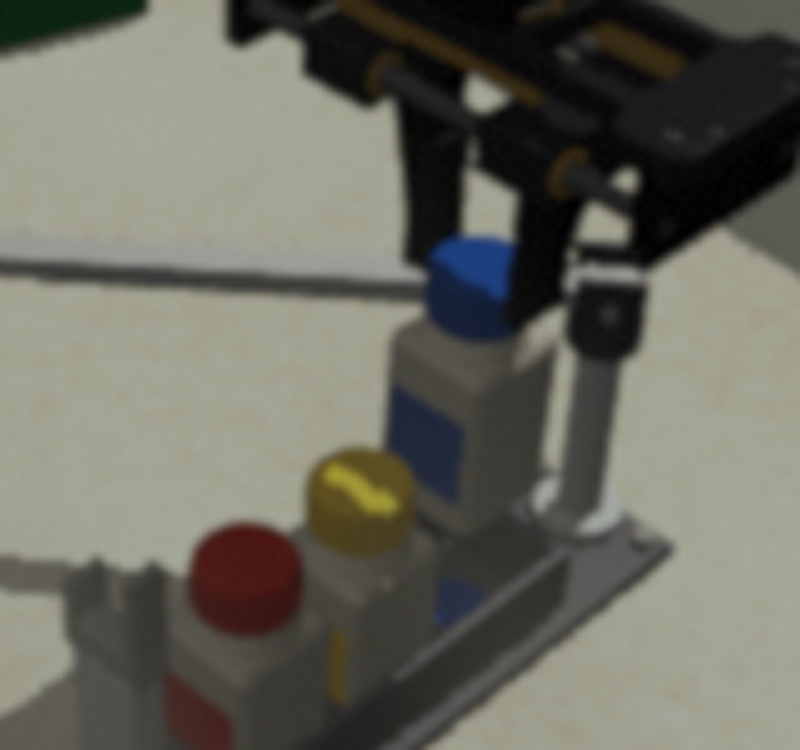

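View pics/c1t.png

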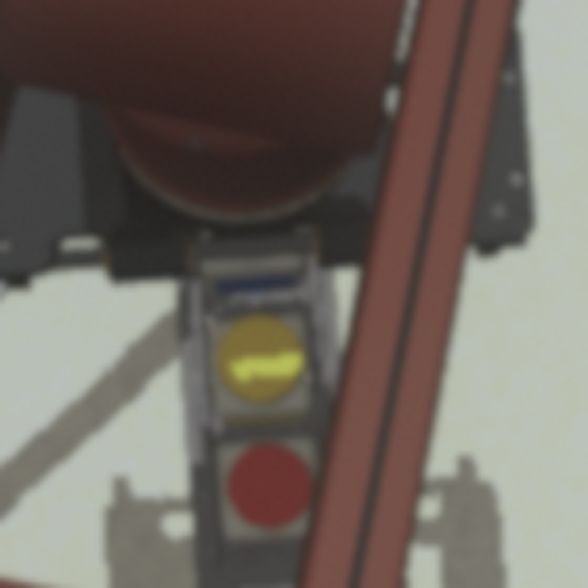

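Run:
```python
from h import *
from ov import draw,model
a=cv2.imread('pics/c1s_full.png')[185:290,310:400]
im=cv2.resize(a,None,fx=5.7,fy=5.7,interpolation=cv2.INTER_CUBIC)
for x,y,z in((619,-57.3,8),(673.5,-54.3,70)): draw(im,"side",model(x,y,z,.079,0),5.7,np.array([310,185])+0.)
cv2.imwrite('pics/c1o.png',im)
```

View pics/c1o.png

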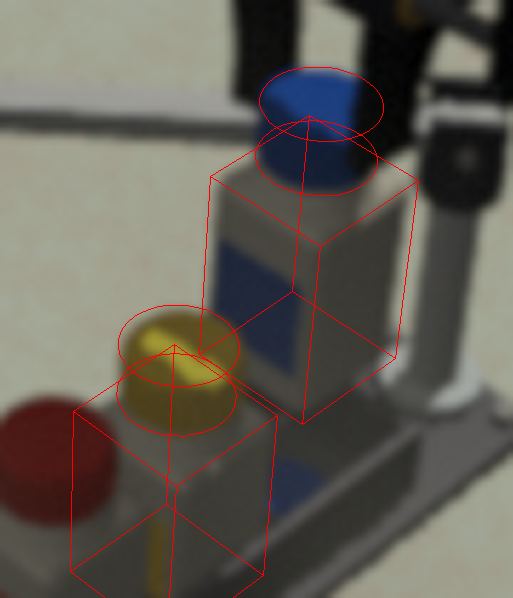

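Run:
```python
from h import *
from ov import model
im=cv2.imread('pics/c1s_full.png').astype(float)
def left(P,name):
    q=proj("side",P)[8:88]; lx=q[:,0].min(); 
    top=q[40:].mean(0); 
    iL=np.argmin(q[:40,0]); y0,y1=q[40+iL][1],q[iL][1]
    for r in np.arange(int(min(y0,y1))+2,int(max(y0,y1))+1):
        xm=np.interp(r,sorted([y0,y1]),[q[40+iL][0],q[iL][0]])
        seg=im[r,int(xm)-6:int(xm)+8]; g=np.linalg.norm(np.diff(seg,axis=0),axis=1)
        xs=np.arange(len(g))+int(xm)-6+.5; k=np.argmax(g); w=g[max(0,k-2):k+3]; xx=xs[max(0,k-2):k+3]
        print(name,r,"model",xm.round(2),"edge",((w*xx).sum()/w.sum()).round(2))
left(model(619,-57.3,8,.079,0),"yel"); left(model(564.7,-61.5,8,.079,0),"red"); left(model(673.5,-54.3,70,.079,0),"blu")
```

```text
yel 247 model 330.23 edge 330.6
yel 248 model 330.19 edge 330.49
yel 249 model 330.16 edge 330.51
yel 250 model 330.13 edge 330.54
yel 251 model 330.1 edge 330.58
yel 252 model 330.07 edge 330.56
yel 253 model 330.04 edge 330.47
red 262 model 306.42 edge 307.64
red 263 model 306.43 edge 307.45
red 264 model 306.45 edge 307.42
red 265 model 306.47 edge 307.36
red 266 model 306.49 edge 307.25
red 267 model 306.51 edge 307.2
red 268 model 306.53 edge 307.19
red 269 model 306.54 edge 307.28
blu 203 model 354.99 edge 353.32
blu 204 model 354.91 edge 354.27
blu 205 model 354.84 edge 354.62
blu 206 model 354.76 edge 354.81
blu 207 model 354.69 edge 354.61
blu 208 model 354.61 edge 354.52
blu 209 model 354.54 edge 354.32
blu 210 model 354.46 edge 354.35
blu 211 model 354.39 edge 354.38
```

>>> arm_command:
  steps:
    - [[0.35,0.15,0.11,-1.4,0],[0.35,0.15,0.11,-2.8,0],[0.35,0.15,0.11,-2.8,0],[0.35,0.15,0.11,-2.8,0]]

```text
time_s: 21.4
tool_pos: [674.9, -52.1, 112.7]
tool_rot: [-3.139, -0.13, 0.001]
force: [0.1, -0.1, -2.2]
gripper_width: 35.1
```

```bash
python3 look.py c2s side 300 190 420 290 6.5;  python3 look.py c2t top 290 170 360 240 8
```

```text
21.45 [675.3 -52.2 113.3] [3.139e+00 1.300e-01 1.000e-03] [-0.19  0.41  1.46 -0.    1.27  1.29] [-0.1  0.5 -2.2] 34.9
21.5 [675.5 -52.2 113.6] [3.139e+00 1.300e-01 1.000e-03] [-0.19  0.41  1.46 -0.    1.27  1.29] [ 0.3  0.6 -2.3] 35.0
```

View pics/c2s.png

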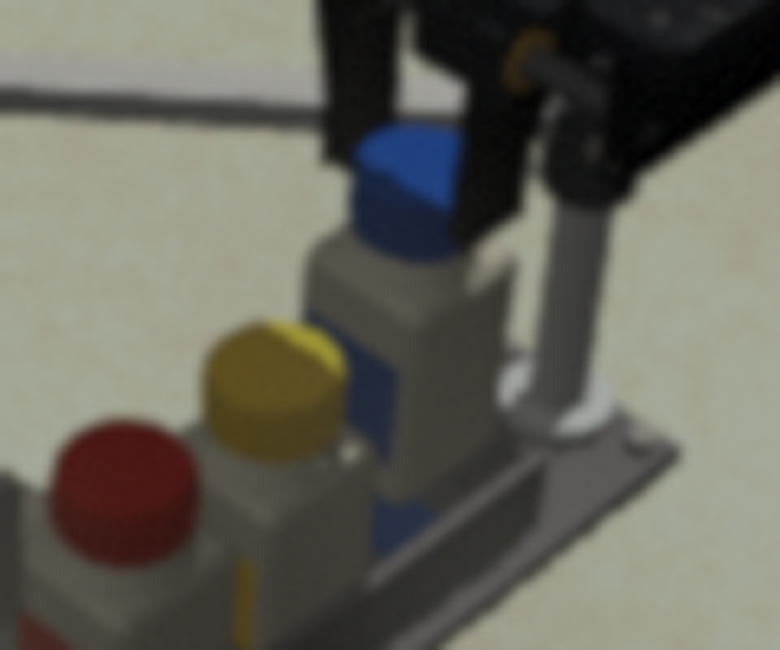

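View pics/c2t.png

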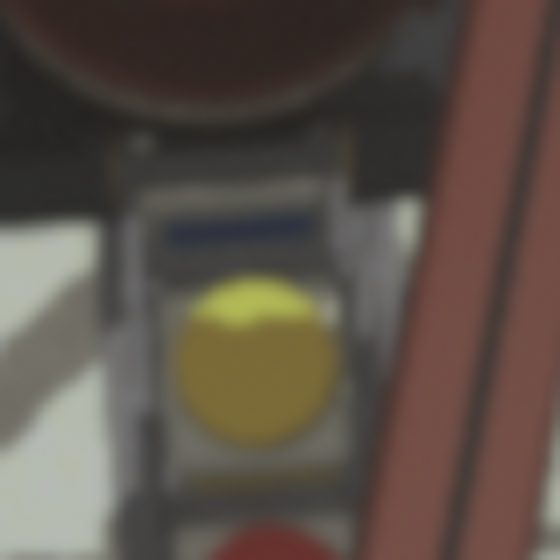

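>>> arm_command:
  steps:
    - [[0.35,0,0,-0.5,0],[0.35,0,0,-1.0,0],[0.35,0,0,-1.5,0],[0.35,0,0,-1.5,0]]

```text
time_s: 22.0
tool_pos: [674.4, -52.1, 97.1]
tool_rot: [-3.139, -0.13, 0.002]
force: [-0.3, 0.2, -2.3]
gripper_width: 35.6
```

>>> arm_command:
  steps:
    - [[0.35,0,0,-0.6,0],[0.35,0,0,-1.2,0],[0.35,0,0,-1.6,0],[0.35,0,0,-1.6,0]]

```text
time_s: 22.5
tool_pos: [674.6, -52.1, 81.3]
tool_rot: [-3.139, -0.13, 0.002]
force: [0.1, 0.3, -2.8]
gripper_width: 34.9
```

```bash
python3 look.py c3s side 300 190 420 290 6.5;  python3 look.py c3t top 290 170 360 240 8
```

```text
22.55 [674.9 -52.2  81.8] [-3.139e+00 -1.300e-01  1.000e-03] [-0.19  0.44  1.48  0.    1.22  1.29] [ 0.5 -1.  -0.9] 35.2
22.6 [675.1 -52.2  82.1] [3.139 0.13  0.   ] [-0.19  0.44  1.48  0.    1.22  1.29] [-0.   0.2 -1.7] 34.8
```

View pics/c3s.png

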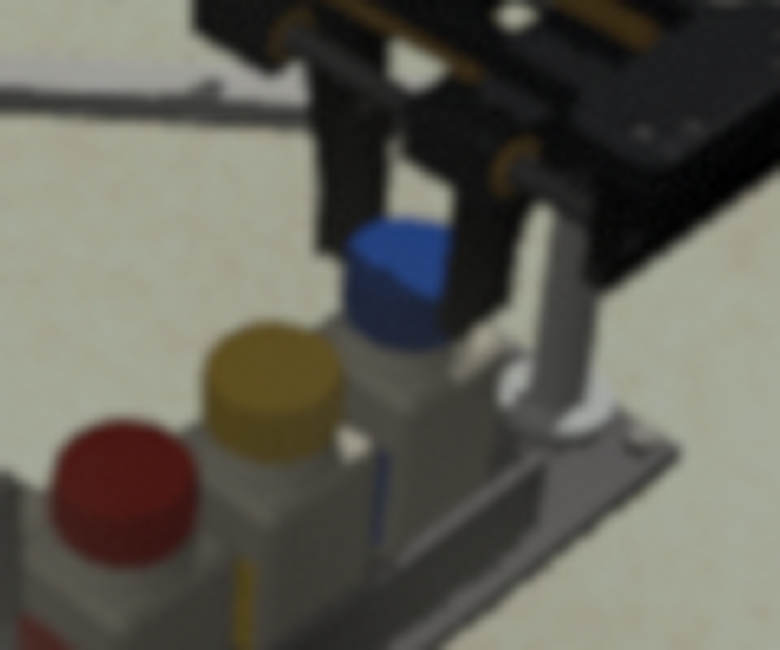

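Going in freely with no contact. Lower the last ~4 mm until the floor is felt.

>>> arm_command:
  steps:
    - [[0.35,0,0,-0.2,0],[0.35,0,0,-0.35,0],[0.35,0,0,-0.35,0]]

```text
time_s: 22.98
tool_pos: [675.3, -52.2, 79.1]
tool_rot: [3.139, 0.13, 0.001]
force: [-1.3, 0.1, 1.0]
gripper_width: 35.2
```

>>> arm_command:
  steps:
    - [[0.6,0,0,0,0],[0.6,0,0,0,0],[0.6,0,0,0,0],[0.6,0,0,0,0]]

```text
time_s: 23.48
tool_pos: [675.1, -52.2, 78.5]
tool_rot: [3.139, 0.13, 0.0]
force: [-0.5, 1.1, -0.8]
gripper_width: 51.5
```

>>> arm_command:
  steps:
    - [[0.6,0,0,2,0],[0.6,0,0,5,0],[0.6,0,0,9,0],[0.6,0,0,11,0],[0.6,0,-2,13,0]]

```text
time_s: 24.1
tool_pos: [675.1, -71.7, 210.0]
tool_rot: [-3.139, -0.133, -0.001]
force: [-0.0, -0.0, -0.0]
gripper_width: 52.2
```

```bash
python3 look.py c4s side 300 190 420 290 6.5;  python3 look.py c4t top 290 170 360 240 8
```

```text
24.15 [676.2 -75.9 212.9] [3.136 0.129 0.006] [-0.23  0.34  1.36 -0.    1.44  1.26] [ 0.6 -2.   2.3] 52.1
24.2 [676.2 -75.2 211.4] [3.137 0.127 0.006] [-0.23  0.34  1.36 -0.    1.43  1.26] [ 0.4 -0.2 -0.4] 52.3
```

View pics/c4s.png

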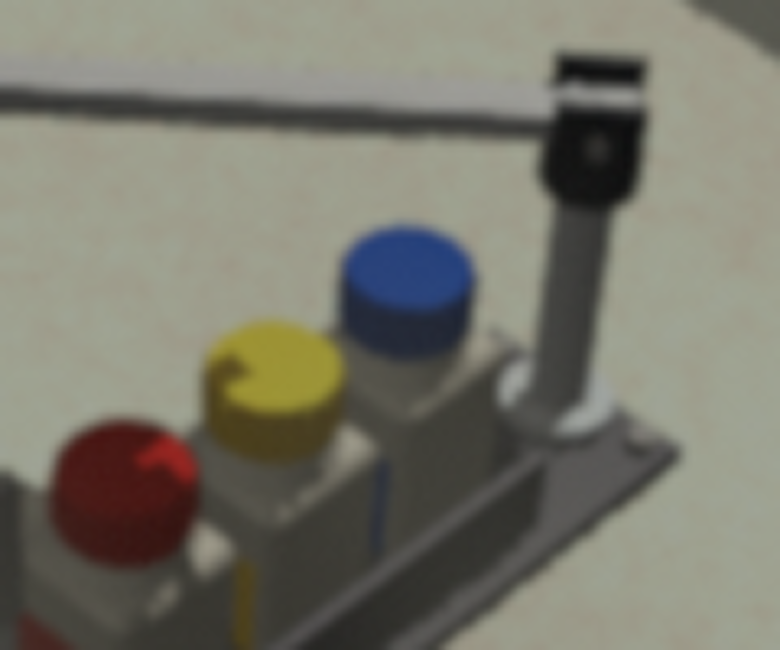

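Run:
```python
from h import *
def blob(im,lo,hi,box):
    x0,y0,x1,y1=box; h=cv2.cvtColor(im[y0:y1,x0:x1],cv2.COLOR_BGR2HSV); m=cv2.inRange(h,lo,hi)
    k,l,s,c=cv2.connectedComponentsWithStats(m); i=1+np.argmax(s[1:,4]); return c[i]+[x0,y0],s[i]+[x0,y0,0,0,0]
t=cv2.imread('pics/c4t_full.png'); s=cv2.imread('pics/c4s_full.png')
kt=blob(t,(0,90,40),(10,255,255),(170,230,215,275)); ks=blob(s,(0,90,40),(10,255,255),(215,165,260,200))
print(kt,ks)
a=onz("top",kt[0]-0,147); print("top z147",a.round(1),"tri",tri(kt[0],ks[0]), "tri biascorr",tri(kt[0],ks[0]-[.65,.9]))
o=np.array([619.5,-57.8]); y=.079; R=np.array([[np.cos(y),-np.sin(y)],[np.sin(y),np.cos(y)]])
piv=o+R@[130,0]; print("piv",piv, "side proj knob",proj("side",a))
v=R.T@(a[:2]-piv); print(np.hypot(*v),np.arctan2(v[1],-v[0]))
for ps in(.9,.6,.3,0): print(ps,(piv+R@[-285*np.cos(ps),285*np.sin(ps)]).round(1))
cv2.imwrite('pics/k1.png',np.hstack([cv2.resize(t[225:280,165:220],None,fx=7,fy=7,interpolation=cv2.INTER_CUBIC),cv2.resize(s[155:210,210:265],None,fx=7,fy=7,interpolation=cv2.INTER_CUBIC)]))
```

```text
(array([206.52653928, 253.90870488]), array([196, 230,  19,  45, 471])) (array([236.90384615, 183.5       ]), array([232, 178,  11,  12, 104]))
top z147 [547.5 135.3 147. ] tri (array([543.69165486, 133.38485535, 162.98947941]), [array([-1.5,  2.2]), array([2.6, 0. ])]) tri biascorr (array([543.19077429, 133.07793332, 165.29129431]), [array([-1.7,  2.5]), array([2.9, 0. ])])
piv [749.09454594 -47.54067918] side proj knob [[241.72179496 189.68217358]]
272.1866640516257 0.815519750511779
0.9 [554.9 161. ]
0.6 [501.9  94.3]
0.3 [471.   14.9]
0 [465. -70.]
```

View pics/k1.png

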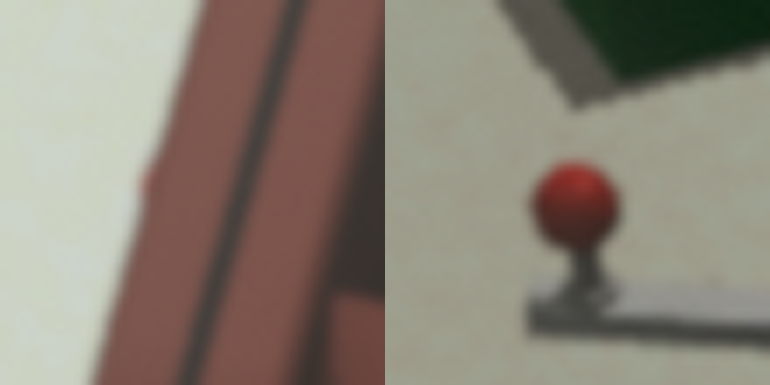

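View pics/c4t_full.png

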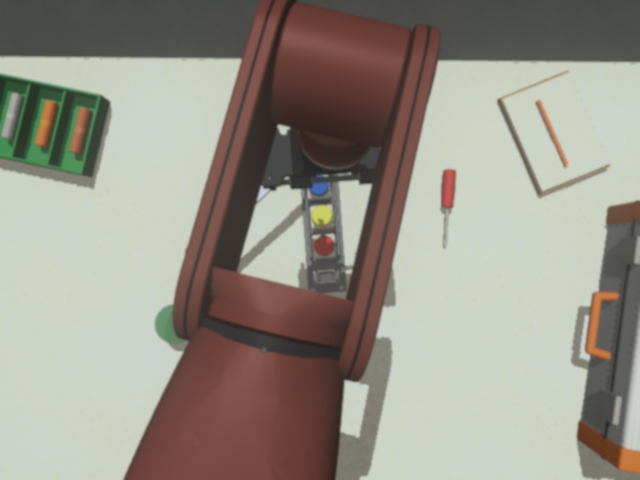

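Run:
```python
from h import *
kt=np.array((191.,251.5)); ks=np.array((236.85,183.8))
a=onz("top",kt,147.3);print(a,tri(kt,ks-[.65,.6]))
y=.079; R=np.array([[np.cos(y),-np.sin(y)],[np.sin(y),np.cos(y)]]); piv=np.array([749.1,-47.5]); v=R.T@(a[:2]-piv); print(np.hypot(*v),np.arctan2(v[1],-v[0]))
```

```text
[551.1619454  161.41518498 147.3       ] (array([551.40191551, 161.92725556, 145.12802114]), [array([ 0.1, -0.1]), array([-0.1, -0. ])])
287.79337722016345 0.8913721846734568
```

>>> arm_command:
  steps:
    - [[0.6,-2.5,4.7,0.5,0.18],[0.6,-5,9.4,0.5,0.36],[0.6,-7.5,14,0.5,0.54],[0.6,-10,18.8,0.5,0.72],[0.6,-12.3,23.3,0.5,0.9]]

```text
time_s: 24.82
tool_pos: [550.3, 161.7, 211.8]
tool_rot: [-2.765, -1.489, 0.004]
force: [-0.5, 1.2, 0.3]
gripper_width: 52.4
```

>>> arm_command:
  steps:
    - [[0.6,0,0,0,0.18],[0.6,0,0,0,0.36],[0.6,0,0,0,0.54],[0.6,0,0,0,0.72],[0.6,0,0,0,0.9]]

```text
time_s: 25.45
tool_pos: [551.3, 160.2, 211.7]
tool_rot: [-1.841, -2.543, 0.003]
force: [0.8, 0.3, -0.4]
gripper_width: 52.0
```

>>> arm_command:
  steps:
    - [[0.6,0,0,0,0.18],[0.6,0,0,-1,0.36],[0.6,0,0,-2,0.45],[0.6,0,0,-2,0.45]]

```text
time_s: 25.95
tool_pos: [550.7, 160.2, 191.1]
tool_rot: [-1.237, -2.884, 0.004]
force: [-0.1, -0.9, -0.4]
gripper_width: 52.2
```

```bash
python3 look.py d1s side 170 110 320 230 5;  python3 look.py d1t top 130 190 260 310 6
```

```text
26.0 [551.2 160.3 192. ] [-1.239e+00 -2.884e+00  2.000e-03] [ 0.15  0.11  1.67  0.    1.37 -0.61] [-0.6  0.3  0.6] 52.3
26.05 [551.7 160.4 192.7] [-1.239e+00 -2.885e+00  1.000e-03] [ 0.15  0.11  1.67  0.    1.37 -0.61] [-0.2  0.5  0.7] 52.5
```

View pics/d1s.png

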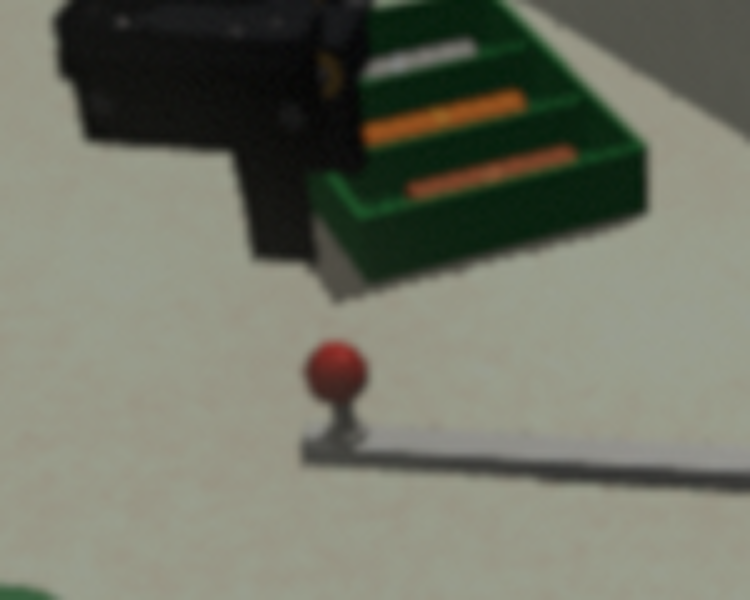

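View pics/d1t_full.png

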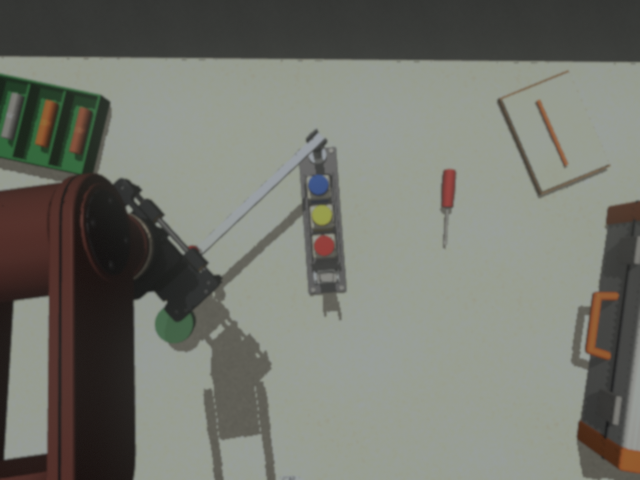

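Run:
```python
from h import *
from scipy.spatial.transform import Rotation as Ro
st=env.read_state(); p=st['tool_pos']; r=Ro.from_rotvec(st['tool_rot']); yv=r.apply([0,1,0]); print(p.round(1),yv.round(3))
for k in(-33,-26,0,26): print(k,proj("side",p+k*yv).round(1))
im=cv2.imread('pics/d1t_full.png')
for nm,lo,hi,b in [("red",(0,100,50),(8,255,255),(305,225,345,265)),("yel",(20,100,50),(35,255,255),(305,195,345,232)),("blue",(105,90,30),(125,255,255),(300,165,340,205))]:
    x0,y0,x1,y1=b; m=cv2.inRange(cv2.cvtColor(im[y0:y1,x0:x1],cv2.COLOR_BGR2HSV),lo,hi); k,l,s,c=cv2.connectedComponentsWithStats(m); i=1+np.argmax(s[1:,4]); print(nm,c[i]+[x0,y0],s[i],onz("top",c[i]+[x0,y0],106).round(1))
```

```text
[551.7 160.4 192.7] [ 0.725  0.689 -0.001]
-33 [[228.2 171.3]]
-26 [[229.3 169.1]]
0 [[233.4 161.2]]
26 [[237.3 153.7]]
red [323.84090909 245.47402597] [  9  10  20  21 308] [565.2 -61.2 106. ]
yel [321.65016502 215.03960396] [  7  10  20  21 303] [619.1 -56.7 106. ]
blue [317.95       184.46666667] [  9   9  19  21 300] [673.6 -49.4 106. ]
```

Run:
```python
from h import *
a=cv2.imread('pics/d1s_full.png')[120:205,200:270]
a=cv2.convertScaleAbs(a,alpha=2.2)
im=cv2.resize(a,None,fx=7,fy=7,interpolation=cv2.INTER_CUBIC)
for k in(-33,0,33):
    u=((proj("side",np.array([551.7,160.4,192.7])+k*np.array([.725,.689,0]))[0]+.5-[200,120])*7).astype(int); cv2.circle(im,tuple(int(v) for v in u),4,(0,0,255),-1)
cv2.imwrite('pics/d1z.png',im)
p=np.array([673.5,-54.3,141]); 
for k in(-25,25): print(proj("side",p+k*np.array([-.079,.997,0])))
```

```text
[[375.76522125 223.17436326]]
[[353.86473827 209.74590879]]
```

View pics/d1z.png

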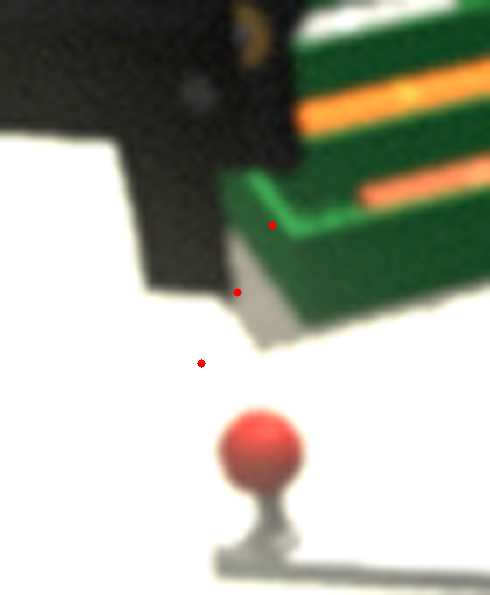

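>>> arm_command:
  steps:
    - [[0.6,0,0,-3,0],[0.6,0,0,-6,0],[0.6,0,0,-7.8,0],[0.6,0,0,-7.8,0],[0.6,0,0,-7.8,0]]
  grip_force: 15

```text
time_s: 26.68
tool_pos: [553.0, 160.9, 116.8]
tool_rot: [1.236, 2.887, 0.002]
force: [-0.2, -0.2, 0.9]
gripper_width: 52.3
```

```bash
python3 look.py d2s side 190 130 270 210 7
```

```text
26.73 [553.2 161.  117.1] [1.236e+00 2.886e+00 2.000e-03] [ 0.15  0.18  1.74 -0.    1.22 -0.62] [-0.1 -0.7  0.6] 51.7
```

View pics/d2s.png

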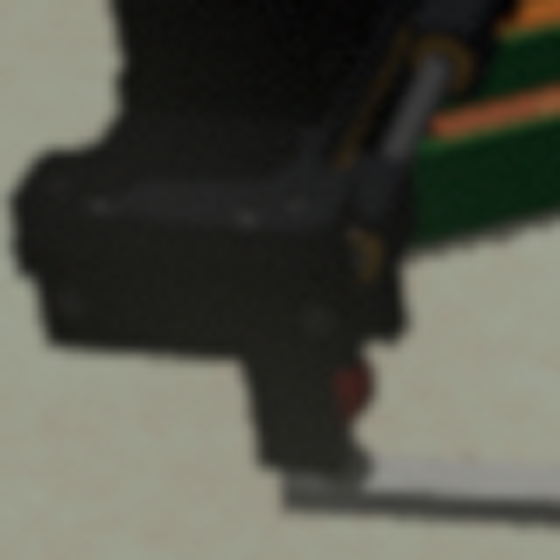

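>>> arm_command:
  steps:
    - [[0.15,0,0,0,0],[0.15,0,0,0,0],[0.15,0,0,0,0],[0.15,0,0,0,0],[0.15,0,0,0,0]]

```text
time_s: 27.35
tool_pos: [552.0, 160.8, 115.5]
tool_rot: [-1.236, -2.888, 0.0]
force: [0.7, -0.4, 0.1]
gripper_width: 23.0
```

>>> arm_command:
  steps:
    - [[0.15,0,0,0,0],[0.15,0,0,0,0]]

```text
time_s: 27.6
tool_pos: [552.1, 160.8, 115.5]
tool_rot: [1.236, 2.888, 0.0]
force: [0.3, -0.7, 0.7]
gripper_width: 22.4
```

```bash
python3 look.py d3s side 190 130 270 210 7;python3 look.py d3t top 130 190 260 310 6
```

```text
27.65 [552.  160.8 115.5] [-1.236 -2.888 -0.   ] [ 0.15  0.18  1.74  0.    1.22 -0.62] [ 0.1  0.1 -0.3] 22.3
27.7 [552.1 160.8 115.6] [ 1.236  2.888 -0.   ] [ 0.15  0.18  1.74 -0.    1.22 -0.62] [-0.3  0.2  0.2] 22.8
```

View pics/d3s.png

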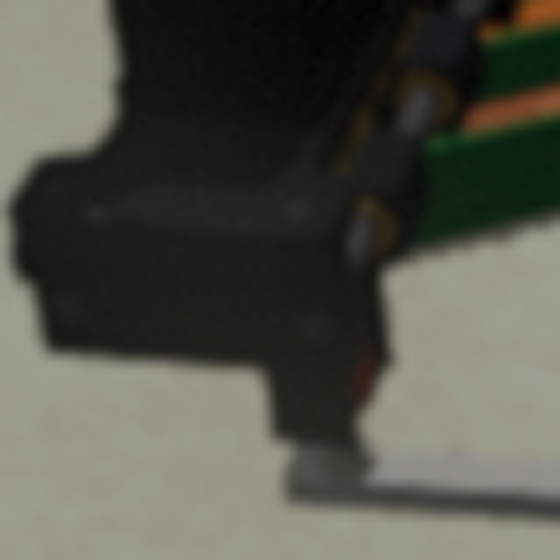

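View pics/d3t.png

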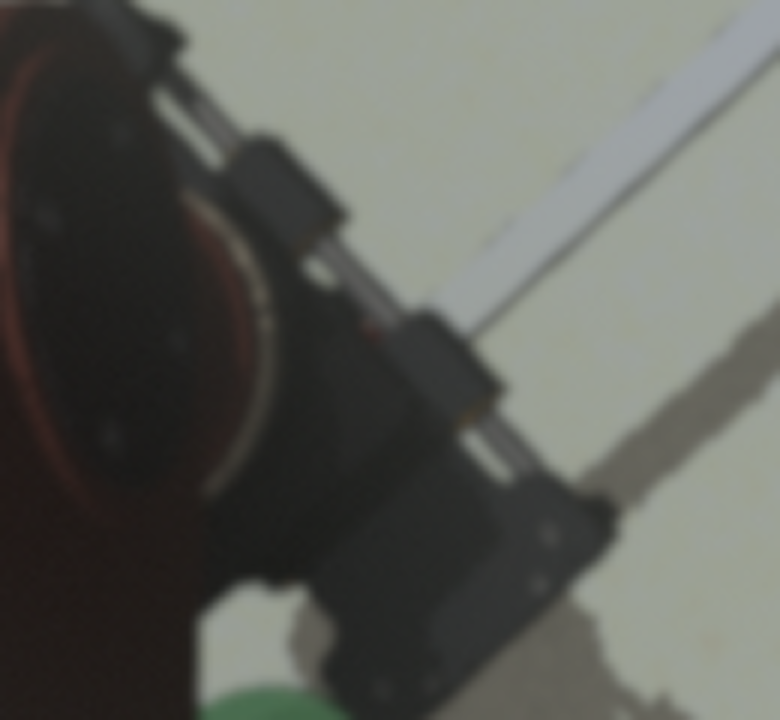

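>>> arm_command:
  steps:
    - [[0.15,0.05,-0.05,0.6,0],[0.15,0.12,-0.13,1.4,0],[0.15,0.25,-0.27,2.4,0],[0.15,0.35,-0.38,3.3,0],[0.15,0.4,-0.43,3.7,0]]

```text
time_s: 28.32
tool_pos: [556.3, 156.7, 153.6]
tool_rot: [1.236, 2.888, 0.001]
force: [-2.1, 2.0, -1.7]
gripper_width: 22.8
```

```bash
python3 look.py d4s side 190 110 420 230 3.4
```

```text
28.38 [556.4 156.8 153.8] [1.236e+00 2.888e+00 2.000e-03] [ 0.14  0.15  1.7   0.    1.29 -0.62] [-2.7  2.9 -0.9] 22.4
```

View pics/d4s.png

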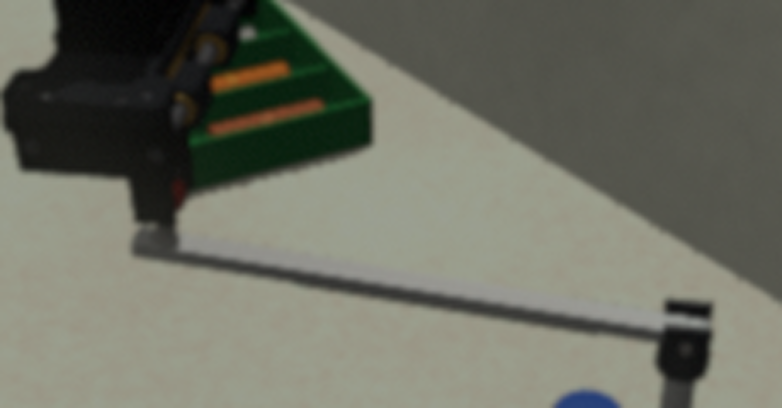

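Run:
```python
import numpy as np
p=np.array([749.1,-47.5]); 
f=lambda ps:p+281*np.array([np.cos(3.2206-ps),np.sin(3.2206-ps)])
for base,l in((.8936,(.80,.71,.62,.53,.44)),(.44,(.35,.26,.19,.13,.08)),(.08,(.06,.04,.02,0,-.01))):
    for ps in l: print(ps,((f(ps)-f(base))/10).round(2),round(base-ps,3))
print(f(0.08),f(0))
```

```text
0.8 [-1.83 -1.89] 0.094
0.71 [-3.41 -3.86] 0.184
0.62 [-4.81 -5.97] 0.274
0.53 [-6.01 -8.19] 0.364
0.44 [ -7.01 -10.52] 0.454
0.35 [-0.79 -2.4 ] 0.09
0.26 [-1.35 -4.87] 0.18
0.19 [-1.64 -6.81] 0.25
0.13 [-1.77 -8.49] 0.31
0.08 [-1.81 -9.9 ] 0.36
0.06 [ 0.01 -0.56] 0.02
0.04 [ 0.02 -1.12] 0.04
0.02 [ 0.05 -1.69] 0.06
0 [ 0.09 -2.25] 0.08
-0.01 [ 0.11 -2.53] 0.09
[468.10013844 -47.22106439] [468.97656748 -69.67797445]
```

>>> arm_command:
  steps:
    - [[0.15,-1.83,-1.89,0,0.094],[0.15,-3.41,-3.86,0,0.184],[0.15,-4.81,-5.97,0,0.274],[0.15,-6.01,-8.19,0,0.364],[0.15,-7.01,-10.52,0,0.454]]

```text
time_s: 29.0
tool_pos: [485.3, 50.5, 152.3]
tool_rot: [-0.549, -3.093, 0.001]
force: [1.0, 0.3, -2.9]
gripper_width: 22.7
```

>>> arm_command:
  steps:
    - [[0.15,-0.79,-2.4,0,0.09],[0.15,-1.35,-4.87,0,0.18],[0.15,-1.64,-6.81,0,0.25],[0.15,-1.77,-8.49,0,0.31],[0.15,-1.81,-9.9,0,0.36]]

```text
time_s: 29.62
tool_pos: [467.6, -48.8, 152.5]
tool_rot: [0.01, -3.141, 0.001]
force: [-0.7, 0.5, -1.1]
gripper_width: 22.7
```

```bash
python3 look.py d5s side 220 160 420 310 4;python3 look.py d5t top 240 120 400 320 3
```

```text
29.68 [467.6 -50.2 152.5] [ 1.300e-02 -3.141e+00  3.000e-03] [-0.27 -0.12  1.97 -0.    1.29 -1.85] [-1.1 -1.  -2.3] 22.6
29.73 [467.6 -49.1 152.5] [ 6.000e-03 -3.141e+00  2.000e-03] [-0.27 -0.12  1.97 -0.    1.29 -1.85] [-1.8  0.6 -1.8] 22.6
```

View pics/d5s.png

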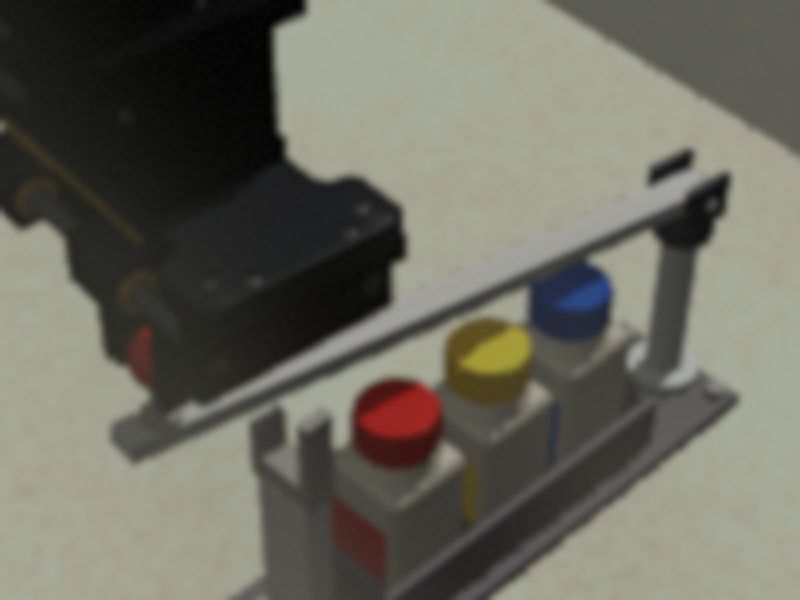

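View pics/d5t.png

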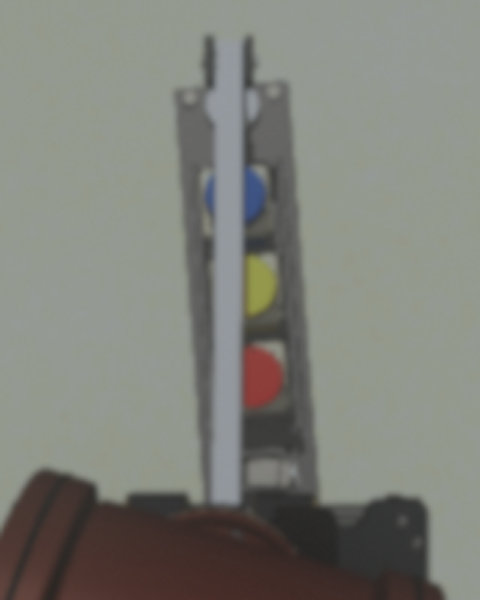

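>>> arm_command:
  steps:
    - [[0.15,0.02,-1,0,0.036],[0.15,0.06,-1.8,0,0.065],[0.15,0.09,-2.2,0,0.08],[0.15,0.09,-2.2,0,0.08]]

```text
time_s: 30.22
tool_pos: [468.4, -69.6, 152.3]
tool_rot: [0.132, -3.138, 0.0]
force: [-3.0, -0.4, -0.9]
gripper_width: 22.6
```

```bash
python3 look.py d6s side 230 210 340 310 7;python3 look.py d6t top 280 120 370 300 3.3
```

```text
30.27 [468.4 -69.5 152.4] [ 0.132 -3.138 -0.   ] [-0.31 -0.11  1.96 -0.    1.29 -1.97] [-2.3 -0.1 -1.6] 22.7
30.32 [468.5 -69.5 152.4] [ 0.133 -3.138 -0.   ] [-0.31 -0.11  1.96 -0.    1.29 -1.97] [-2.4 -0.1 -1.4] 22.9
```

View pics/d6s.png

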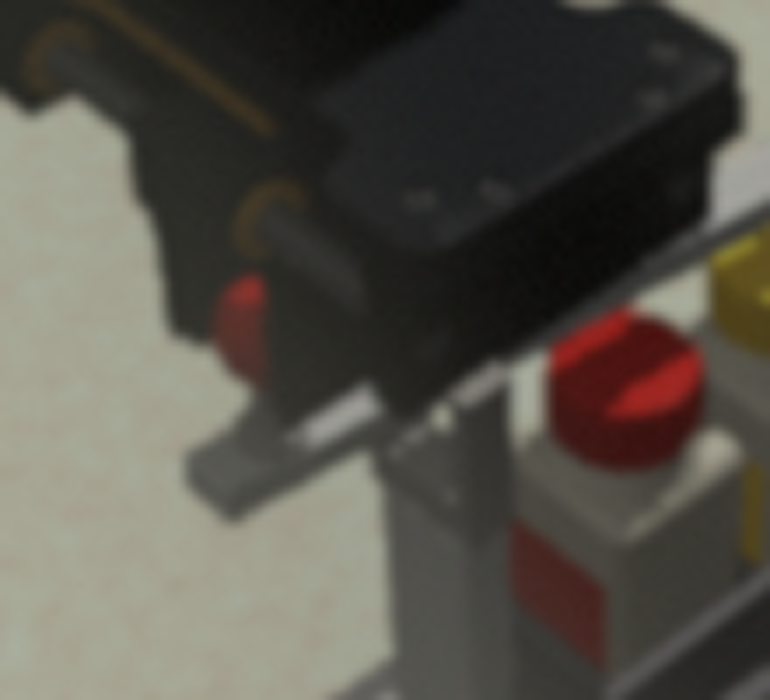

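View pics/d6t.png

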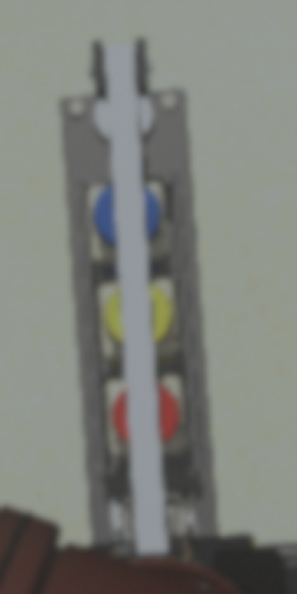

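Run:
```python
from h import *
im=cv2.imread('pics/d6t_full.png'); g=cv2.GaussianBlur(im,(1,3),0).astype(float).mean(2)
y=.079;R=np.array([[np.cos(y),-np.sin(y)],[np.sin(y),np.cos(y)]]);o=np.array([619.5,-57.8])
for r in (165,172,205,230,250,256,262,268,275,280):
    s=g[r,300:345]; thr=None
    d=np.diff(s); 
    # bar bright: left rising, right falling
    L=np.argmax(d[8:28])+8; 
    Rr=np.argmin(d[L+3:L+14])+L+3
    def sub(k,sg):
        w=np.clip(sg*d[k-1:k+2],0,None); return ((np.arange(k-1,k+2)+.5)*w).sum()/w.sum()+300
    l,rr=sub(L,1),sub(Rr,-1)
    c=(l+rr)/2; x=onz("top",(c,r),125)[0]; z=125+.11*max(0,749-x); P=onz("top",(c,r),z); z=125+.11*(749-P[0]); P=onz("top",(c,r),z)
    print(r,round(l,1),round(rr,1),P.round(1),"rack y",(R.T@(P[:2]-o)).round(1))
```

```text
165 313.3 322.3 [703.5 -49.2 130. ] rack y [84.4  2. ]
172 313.4 322.4 [691.  -49.5 131.4] rack y [72.   2.6]
205 315.5 324.3 [633.2 -53.8 137.7] rack y [14.   2.9]
230 316.7 326.6 [590.3 -57.3 142.5] rack y [-29.1   2.8]
250 318.4 327.6 [556.5 -60.  146.2] rack y [-63.    2.8]
256 318.8 328.5 [546.4 -61.2 147.3] rack y [-73.1   2.3]
262 318.7 328.6 [536.4 -61.3 148.4] rack y [-83.1   3. ]
268 319.5 329.4 [526.5 -62.9 149.5] rack y [-93.1   2.3]
275 320.4 329.1 [514.9 -63.4 150.8] rack y [-104.7    2.6]
280 320.5 329.5 [506.7 -64.  151.7] rack y [-113.     2.7]
```

Run:
```python
import cv2
a=cv2.imread('pics/d6t_full.png')[250:300,300:350]; b=cv2.imread('pics/d1t_full.png')[250:300,300:350]
import numpy as np
cv2.imwrite('pics/e1.png',np.hstack([cv2.resize(cv2.convertScaleAbs(x,alpha=1.5),None,fx=8,fy=8,interpolation=cv2.INTER_CUBIC) for x in(a,b)]))
```

```text
(no output)
```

View pics/e1.png

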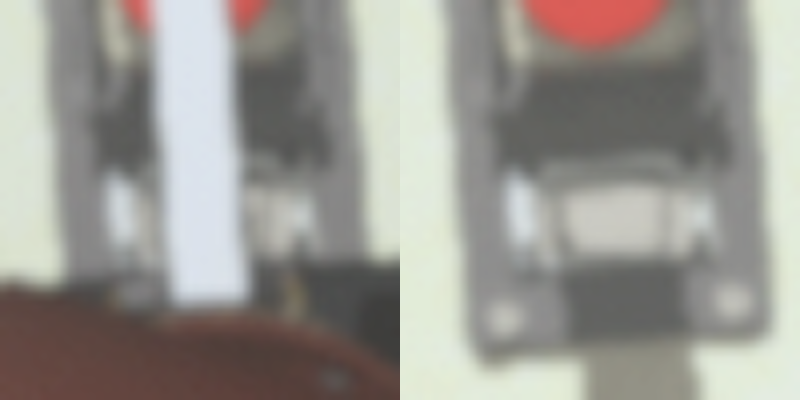

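>>> arm_command:
  steps:
    - [[0.15,0,-0.2,0,0],[0.15,-0.1,-0.21,-0.5,0],[0.15,-0.2,-0.22,-1.0,0],[0.15,-0.2,-0.22,-1.0,0]]

```text
time_s: 30.82
tool_pos: [466.7, -71.8, 142.0]
tool_rot: [0.134, -3.139, -0.0]
force: [-1.2, -0.2, -1.8]
gripper_width: 22.5
```

```bash
python3 look.py d7s side 230 210 340 310 7;python3 look.py d7t top 300 250 350 300 10
```

```text
30.88 [466.8 -71.8 142.3] [ 0.134 -3.139 -0.   ] [-0.32 -0.1   1.98  0.    1.27 -1.98] [-1.8 -0.7 -1.6] 22.7
30.93 [466.8 -71.9 142.5] [ 0.134 -3.139 -0.   ] [-0.32 -0.1   1.98  0.    1.27 -1.98] [-2.1 -0.1 -0.8] 22.6
```

View pics/d7s.png

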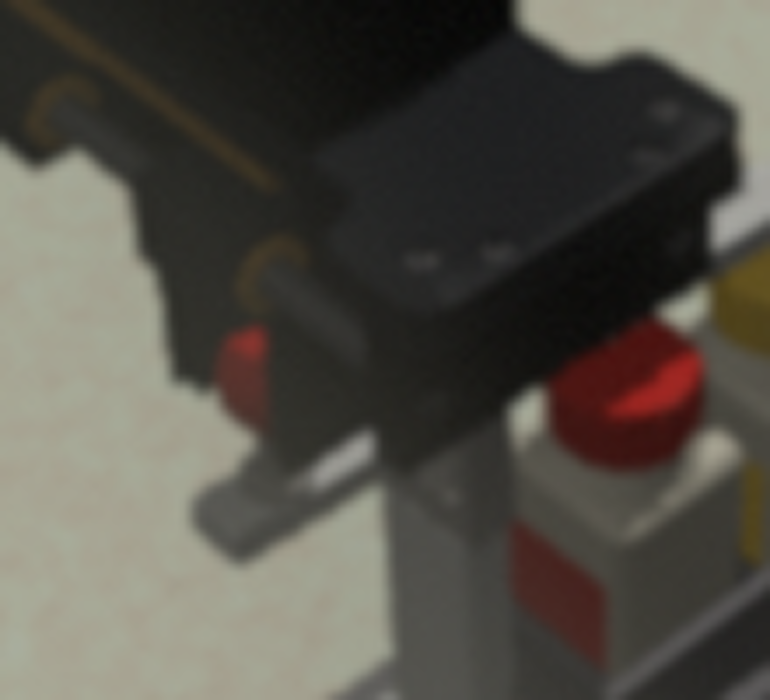

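View pics/d7t.png

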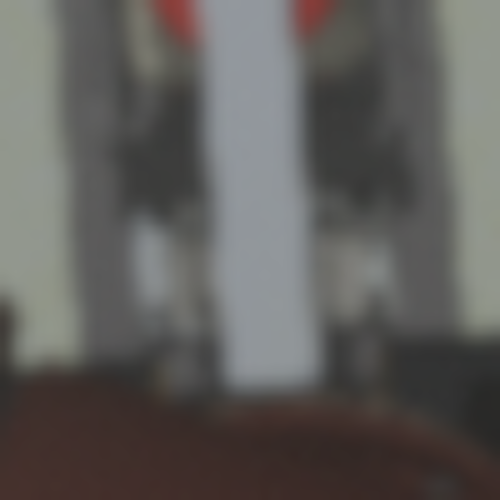

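>>> arm_command:
  steps:
    - [[0.15,0,-0.15,0,0],[0.15,-0.1,-0.16,-0.5,0],[0.15,-0.15,-0.16,-0.9,0],[0.15,-0.15,-0.16,-0.9,0]]

```text
time_s: 31.42
tool_pos: [465.4, -73.4, 133.2]
tool_rot: [-0.134, 3.138, 0.0]
force: [-0.6, 0.4, -1.9]
gripper_width: 22.8
```

```bash
python3 look.py d8t top 300 250 350 300 10
```

```text
31.48 [465.4 -73.5 133.5] [-0.134  3.138  0.   ] [-0.32 -0.09  1.99  0.    1.25 -1.98] [-0.6  0.4 -2.3] 22.7
```

View pics/d8t.png

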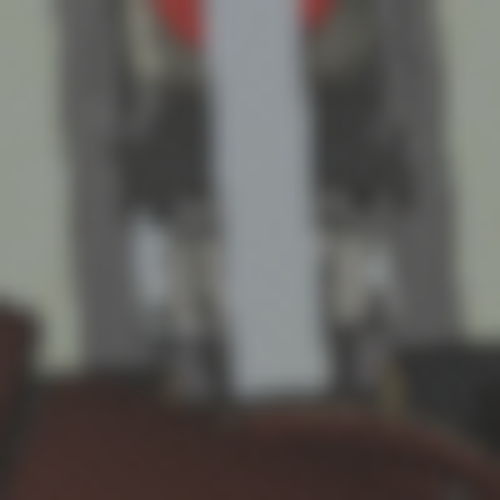

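>>> arm_command:
  steps:
    - [[0.15,-0.05,0,-0.4,0],[0.15,-0.1,0,-0.8,0],[0.15,-0.13,0,-1.05,0],[0.15,-0.13,0,-1.05,0]]

```text
time_s: 31.98
tool_pos: [464.7, -73.6, 124.9]
tool_rot: [-0.134, 3.137, -0.001]
force: [-5.0, 2.0, 10.7]
gripper_width: 22.7
```

```bash
python3 look.py d9s side 220 190 420 320 4;python3 look.py d9t top 300 250 350 300 10
```

```text
32.02 [464.7 -73.6 124.9] [-1.340e-01  3.137e+00 -1.000e-03] [-0.33 -0.09  2.    0.    1.23 -1.98] [-4.3  1.7 11.8] 22.6
32.08 [464.7 -73.7 125. ] [-1.340e-01  3.137e+00 -1.000e-03] [-0.33 -0.09  2.    0.    1.23 -1.98] [-5.4  1.7 10.6] 23.1
```

View pics/d9s.png

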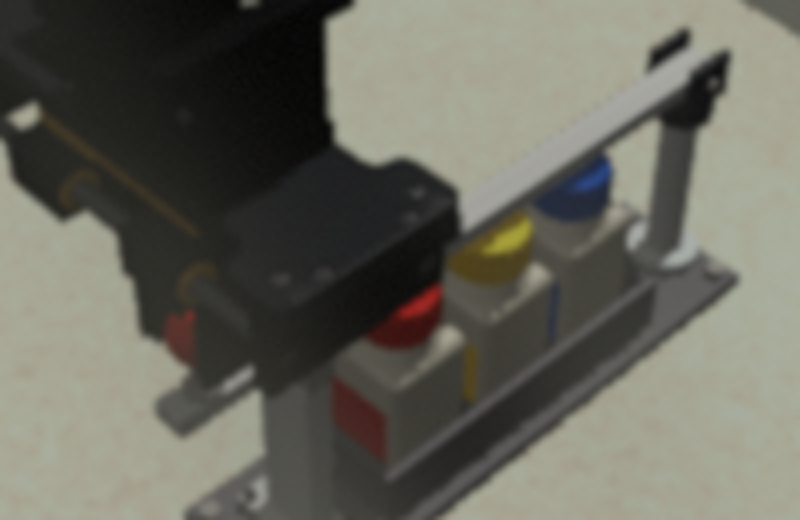

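View pics/d9t.png

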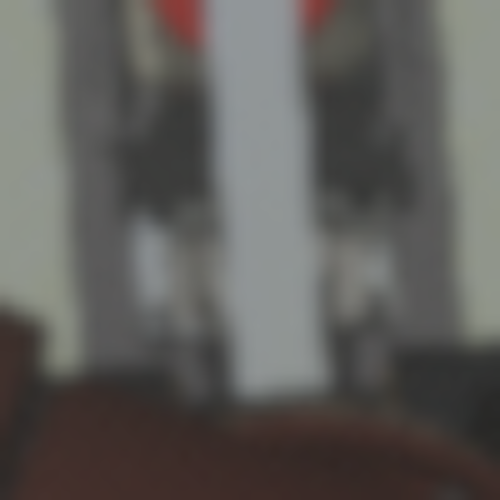

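>>> arm_command:
  steps:
    - [[0.15,0,0,0.2,0],[0.4,0,0,0.2,0],[0.5,0,0,0.2,0],[0.5,0,0,0.2,0],[0.5,0,0,0.2,0]]

```text
time_s: 32.7
tool_pos: [463.9, -73.5, 124.9]
tool_rot: [0.134, -3.139, -0.0]
force: [-1.0, -0.5, 0.1]
gripper_width: 42.6
```

>>> arm_command:
  steps:
    - [[0.5,0,0,2,0],[0.5,0,0,5,0],[0.5,0,0,9,0],[0.5,-3,5,12,0],[0.5,-6,11,13,0]]

```text
time_s: 33.33
tool_pos: [408.0, 29.6, 255.9]
tool_rot: [-0.129, 3.135, -0.001]
force: [2.7, 0.1, 0.4]
gripper_width: 43.5
```

>>> arm_command:
  steps:
    - [[0.5,0,6,2,0],[0.5,0,12,2,0],[0.5,0,18,2,0],[0.5,0,23,2,0],[0.5,0,23,2,0]]

```text
time_s: 33.95
tool_pos: [406.7, 262.1, 273.3]
tool_rot: [0.141, -3.138, -0.001]
force: [0.2, -0.5, -0.8]
gripper_width: 43.4
```

```bash
python3 look.py f1s side 220 190 420 320 4;python3 look.py f1t top 270 120 370 310 3.1
```

```text
34.0 [407.  260.4 273.3] [ 1.390e-01 -3.138e+00  1.000e-03] [ 0.41 -0.16  1.79 -0.    1.52 -1.25] [ 0.3 -0.5  0.6] 43.8
34.05 [407.3 259.3 273.4] [ 1.360e-01 -3.138e+00  1.000e-03] [ 0.4  -0.16  1.79 -0.    1.52 -1.25] [ 0.4  0.  -0.5] 43.4
```

View pics/f1s.png

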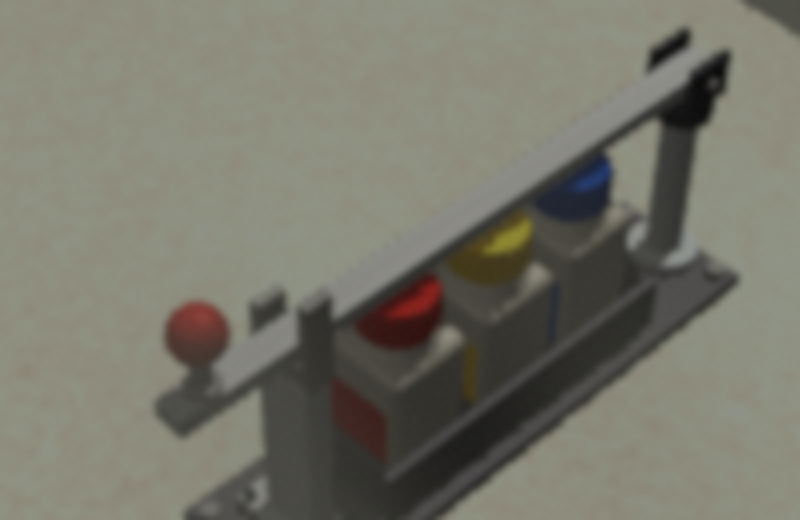

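View pics/f1t.png

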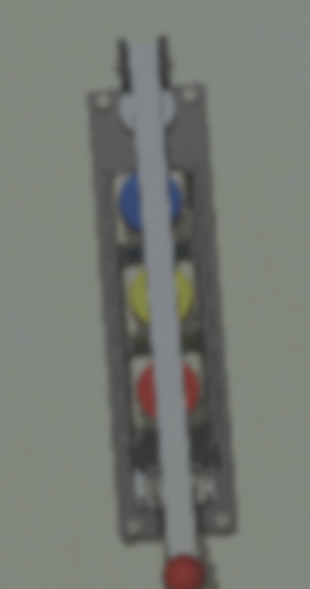

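Run:
```python
from h import *
def blob(im,lo,hi,box):
    x0,y0,x1,y1=box; h=cv2.cvtColor(im[y0:y1,x0:x1],cv2.COLOR_BGR2HSV); m=cv2.inRange(h,lo,hi)
    k,l,s,c=cv2.connectedComponentsWithStats(m); i=1+np.argmax(s[1:,4]); return c[i]+[x0,y0]
t=cv2.imread('pics/f1t_full.png'); s=cv2.imread('pics/f1s_full.png')
kt=blob(t,(0,90,40),(10,255,255),(310,290,350,320)); ks=blob(s,(0,90,40),(10,255,255),(250,255,290,290))
print(kt,ks,tri(kt,ks),tri(kt,ks-[.65,.7]),onz("top",kt,153))
im=s[220:320,250:350]; im=cv2.resize(im,None,fx=6,fy=6,interpolation=cv2.INTER_CUBIC); cv2.imwrite('pics/f2.png',im)
```

```text
[329.02307692 305.36923077] [268.72857143 271.50714286] (array([465.68979674, -71.47721337, 154.4189485 ]), [array([ 0.2, -0.3]), array([-0.4, -0. ])]) (array([465.45286253, -71.19451094, 155.77068507]), [array([ 0. , -0.1]), array([-0.1, -0. ])]) [465.05468363 -71.15080786 153.        ]
```

View pics/f2.png

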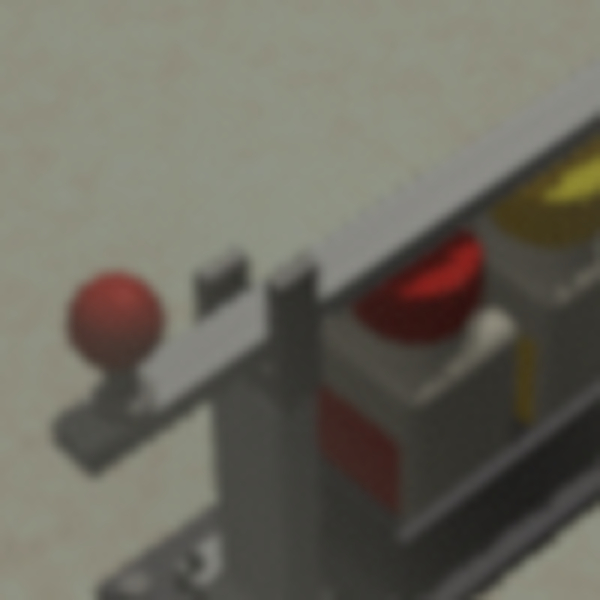

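```bash
cat > cat.py <<'E'
from h import *
import sys
o=np.array([619.5,-56.8]); y=.079; R=np.array([[np.cos(y),-np.sin(y)],[np.sin(y),np.cos(y)]])
def W(P): P=np.atleast_2d(np.array(P,float)); return np.c_[(R@P[:,:2].T).T+o,P[:,2]]
def box(x0,x1,y0,y1,z0,z1): return [(a,b,c) for c in(z0,z1) for a,b in((x0,y0),(x1,y0),(x1,y1),(x0,y1))]
def draw(im,n,P,sc,off,col,b):
    q=((proj(n,P)+.5+b-off)*sc).astype(int)
    for l in([0,1,2,3,0],[4,5,6,7,4],[0,4],[1,5],[2,6],[3,7]): cv2.polylines(im,[q[l].reshape(-1,1,2)],False,col,1,cv2.LINE_AA)
def go(src,n,off,sz,sc,out,lift,sw,b):
    im=cv2.imread(src)[off[1]:off[1]+sz,off[0]:off[0]+sz]; im=cv2.resize(im,None,fx=sc,fy=sc,interpolation=cv2.INTER_CUBIC); off=np.array(off)
    draw(im,n,W(box(-117,-103,11,17,115,131.5)),sc,off,(0,255,255),b)
    draw(im,n,W(box(-117,-103,-17,-11,115,149)),sc,off,(0,255,0),b)
    B=np.array(box(-302,0,-8,8,-5,5),float)
    c,s=np.cos(lift),np.sin(lift); B=np.c_[c*B[:,0]+s*B[:,2],B[:,1],-s*B[:,0]+c*B[:,2]]
    c,s=np.cos(-sw),np.sin(-sw); B=np.c_[c*B[:,0]-s*B[:,1],s*B[:,0]+c*B[:,1],B[:,2]]
    draw(im,n,W(B+[130,0,120]),sc,off,(0,0,255),b)
    cv2.imwrite(out,im)
if __name__=="__main__":
    go('pics/f1s_full.png','side',(250,220),100,6,'pics/f3.png',0,0,np.array([.6,.6]))
    go('pics/f1t_full.png','top',(290,250),70,8,'pics/f4.png',0,0,np.array([0,0.]))
E
python3 cat.py
```

```text
(no output)
```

View pics/f3.png

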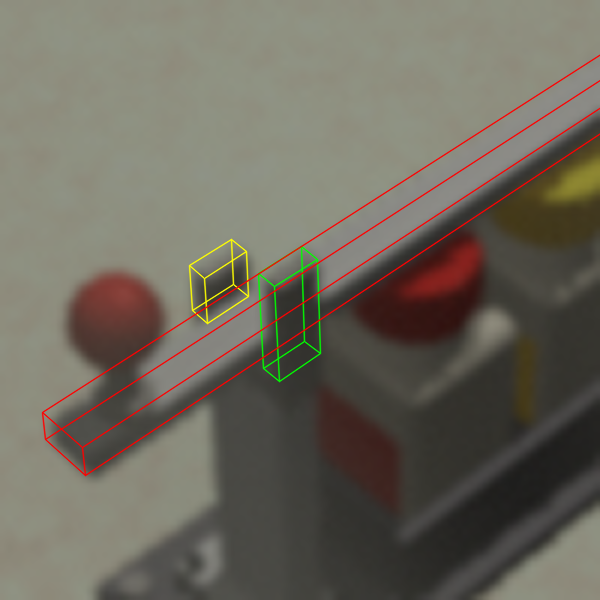

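View pics/f4.png

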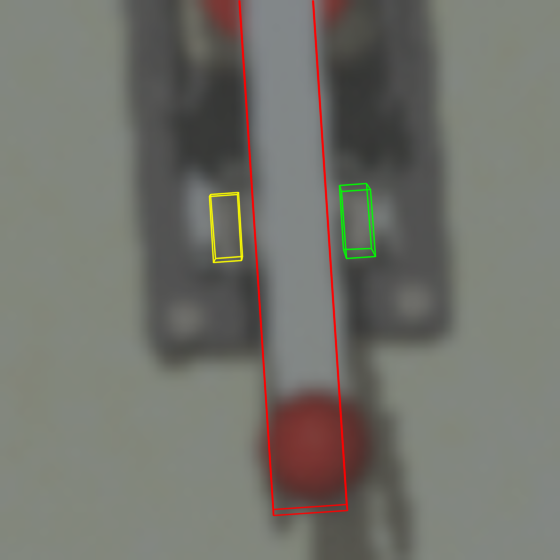

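Run:
```python
from h import *
s=cv2.imread('pics/side_m.png'); t=cv2.imread('pics/top_m.png'); s2=cv2.imread('pics/f1s_full.png')
def msk(im,lo,hi,box):
    x0,y0,x1,y1=box; m=cv2.inRange(cv2.cvtColor(im[y0:y1,x0:x1],cv2.COLOR_BGR2HSV),lo,hi); k,l,st,c=cv2.connectedComponentsWithStats(m); i=1+np.argmax(st[1:,4]); ys,xs=np.nonzero(l==i); return xs+x0,ys+y0
# full cap silhouettes (top+side of cap): compare bbox centre of mask with that of projected cylinder
tt=np.linspace(0,2*np.pi,100)
def cyl(x,y,z0,z1): return np.r_[[(x+18*np.cos(a),y+18*np.sin(a),z) for a in tt for z in(z0,z1)]]
for nm,lo,hi,bt,bs in[("red",(0,90,30),(10,255,255),(305,225,345,265),(300,250,338,285)),("yel",(18,90,30),(35,255,255),(305,195,345,232),(325,235,360,270))]:
    a=msk(t,lo,hi,bt); c=(a[0].mean(),a[1].mean()); P=onz("top",c,108)
    b=msk(s,lo,hi,bs); q=proj("side",cyl(P[0],P[1],88,108))
    print(nm,P.round(1),"mask bbox",b[0].min(),b[0].max(),b[1].min(),b[1].max(),"model",q.min(0).round(1),q.max(0).round(1))
for z in(147.3,):
    P=onz("top",(191,251.5),z); print("open",proj("side",P),"obs 236.85 183.8")
for z in(153,158): 
    P=onz("top",(329.02,305.37),z); print("closed",z,proj("side",P),"obs 268.73 271.5")
```

```text
red [565.1 -61.1 108. ] mask bbox 308 330 254 276 model [306.4 252.7] [328.6 276.9]
yel [618.6 -56.5 108. ] mask bbox 331 352 239 260 model [329.6 237.9] [351.1 260.9]
open [[235.94657391 182.38565262]] obs 236.85 183.8
closed 153 [[267.87244478 272.2582011 ]] obs 268.73 271.5
closed 158 [[267.90997173 269.63607436]] obs 268.73 271.5
```

Run:
```python
from workcell import env
print(env.sign_off())
```

```text
the job is handed in; nothing more can be done
None
```

I stood the blue-capped bottle upright on the bench and let go of it. I then took it again by the cap, set it down in the bay with the blue dot, and closed the bar into the catch. The job was handed in at about 34 s; no verdict is shown.

**How it went**
- **First grasp:** At 6 N the fingers slipped off the cap and the bottle did not move. A grasp 4 mm lower at 15 N held. I tipped the bottle up over its base edge and let it stand on the bench. The side view matched an upright bottle model.
- **Into the bay:** It went in without touching the walls until the floor was felt. I opened the fingers and withdrew.
- **Bar:** I gripped the red knob, lifted the bar about 37 mm, swung it over the striker and lowered it between striker and back stop. It stopped hard when pressed down with about 11 N. I then let go.

**Last checks**
- **Bottle:** Its cap is level with the other two. The top camera puts it about 3 mm to the left of the line of the other two caps, inside the 8 mm limit.
- **Bar:** It lies between the posts, with swing close to 0. The knob measures about 154.5 mm high against 153 mm expected, which means a lift near 0.005 rad.
- **Arm and other things:** The robot is clear of everything. The red and yellow bottles are where they were. The tub and screwdriver looked unmoved but were not measured at the end.

**What disagreed**
- The side camera sits roughly 1 pixel off the top camera.
- The fingers appear to end about 20 mm short of the stated TCP, which probably caused the first slip.
- The change in tool height between the open and closed bar suggests a lift nearer 0.013 rad, still under the 0.02 limit.

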